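# Load the orbital shaker with flasks in their matching clamps

## Task

Load the shaker: stand each of the three flasks and the square bottle upright in the clamp on the shaker platform that fits it, each fully down on the clamp's base. Keep them upright and set them down rather than dropping them, let go of everything, and leave the amber bottle and the beaker where they are.

Things in the scene. Friction and masses are not known exactly. Their poses are not given: they have to be found in the camera images.
- flask_large: Largest loose conical flask, milky white plastic, black screw cap: base 85 mm in diameter, 145 mm tall in all, about 150 g. Cap 42 mm in diameter, the top 24 mm; below it a 15 mm long neck, a little thinner than the cap, then the cone. Stands upright on the black bench. Origin: centre of its underside, z up along its axis.
- flask_medium: Middle-sized loose conical flask, milky white plastic, black screw cap: base 70 mm in diameter, 118 mm tall in all, about 100 g. Cap 42 mm in diameter, the top 24 mm; below it a 15 mm long neck, a little thinner than the cap, then the cone. Stands upright on the black bench. Origin: centre of its underside, z up along its axis.
- flask_small: Smallest loose conical flask, milky white plastic, black screw cap: base 51 mm in diameter, 86 mm tall in all, about 60 g. Cap 30 mm in diameter, the top 20 mm; below it a 12 mm long neck, a little thinner than the cap, then the cone. Stands upright on the black bench. Origin: centre of its underside, z up along its axis.
- bottle_square: Loose square bottle, milky white plastic, black screw cap: body 54 x 54 mm and 76 mm tall, its sides square to its x and y; short shoulder, 36 mm round neck, cap 42 mm in diameter taking up the top 24 mm; 118 mm tall in all, about 110 g. Stands upright on the bench at any heading. Origin: centre of its underside, z up.
- clamp_large: Fixed steel clamp for the largest flask, screwed to the shaker platform (300 x 300 mm, dark, its top 90 mm above the bench): round base plate 4 mm thick, four upright arms at 45 degrees to its x and y, 95 mm free between them; from 34 to 44 mm high they flare out to a 110 mm mouth (115 mm overall). Origin: underside of the base at its centre, z up; a seated flask's underside is 4 mm above it.
- clamp_medium: Fixed steel clamp for the middle-sized flask, screwed to the shaker platform (300 x 300 mm, dark, its top 90 mm above the bench): round base plate 4 mm thick, four upright arms at 45 degrees to its x and y, 80 mm free between them; from 30 to 40 mm high they flare out to a 95 mm mouth (100 mm overall). Origin: underside of the base at its centre, z up; a seated flask's underside is 4 mm above it.
- clamp_small: Fixed steel clamp for the smallest flask, screwed to the shaker platform (300 x 300 mm, dark, its top 90 mm above the bench): round base plate 4 mm thick, four upright arms at 45 degrees to its x and y, 61 mm free between them; from 26 to 36 mm high they flare out to a 76 mm mouth (81 mm overall). Origin: underside of the base at its centre, z up; a seated flask's underside is 4 mm above it.
- clamp_square: Fixed steel clamp for the square bottle, on the same platform: square base plate 4 mm thick, an upright plate 34 mm wide at the middle of each side, square to its x and y, 64 x 64 mm free; from 32 to 42 mm high they flare out to a 79 mm mouth. Origin: underside of the base at its centre, z up; the seated bottle's underside is 4 mm above it, its sides parallel to the plates, any of four ways round.
- amber_bottle: Bystander, leave alone: loose round amber glass reagent bottle with a paper label and black cap, 60 mm in diameter, 124 mm tall. It stands among the flasks. Origin: centre of its underside.
- beaker: Bystander, leave alone: loose empty glass beaker, 68 mm in diameter at the rim, 90 mm tall, on the bench beyond the flasks. Origin: centre of its underside.
There are look-alikes about, which are no part of the job. What is shaped like the flask_large but green is not meant. What is shaped like the flask_small but turquoise is not meant.

How it is judged (in metres and radians):
At the end, for the whole second after the job is handed in: Each of the three flasks and the square bottle stands in its own matching clamp: centre within 10 mm of the clamp's centre, underside 0 to 8 mm above the clamp's origin (home is 4 mm, on the base plate), upright within 0.1 rad, slower than 0.02 m/s, with no finger on it (horizontal distance between flask_large and clamp_large below 0.01 m and z of flask_large in the frame of clamp_large between 0 and 0.008 m and angle between each of flask_large, flask_medium, flask_small, bottle_square's own z axis and vertical below 0.1 rad and linear speed of each of flask_large, flask_medium, flask_small, bottle_square below 0.02 m/s and contact force between each of flask_large, flask_medium, flask_small, bottle_square and the fingers below 0.1 N and horizontal distance between flask_medium and clamp_medium below 0.01 m and z of flask_medium in the frame of clamp_medium between 0 and 0.008 m and horizontal distance between flask_small and clamp_small below 0.01 m and z of flask_small in the frame of clamp_small between 0 and 0.008 m and horizontal distance between bottle_square and clamp_square below 0.01 m and z of bottle_square in the frame of clamp_square between 0 and 0.008 m); the robot touches nothing.
It fails at once if the amber bottle or the beaker is shifted by more than 25 mm or tipped over (distance of any of amber_bottle, beaker from where it was at the start of the episode above 0.025 m or angle between any of amber_bottle, beaker's own z axis and vertical above 0.4 rad).
It fails at once if a flask or the square bottle is tipped by more than 40 degrees (angle between any of flask_large, flask_medium, flask_small, bottle_square's own z axis and vertical above 0.7 rad).
It fails at once if a flask or the square bottle falls: it moves faster than 0.8 m/s while no finger touches it (a drop of more than about 30 mm) ((linear speed of flask_large above 0.8 m/s and contact force between flask_large and the fingers below 0.05 N) or (linear speed of flask_medium above 0.8 m/s and contact force between flask_medium and the fingers below 0.05 N) or (linear speed of flask_small above 0.8 m/s and contact force between flask_small and the fingers below 0.05 N) or (linear speed of bottle_square above 0.8 m/s and contact force between bottle_square and the fingers below 0.05 N)).
It also fails if it takes over 128 s, if anything falls off the work surface, if the arm or the gripper's body presses on something with over 40 N, if the wrist force passes 120 N, or if a joint passes its speed limit or range.

## Robot

A 6-joint arm with a two-finger parallel gripper is mounted at the origin on the work surface. World frame = base frame: x ahead of the robot, y to its left, z up, the work surface at z = 0. Lengths are in mm, angles in rad, forces in N, time in s.
With the tool pointing down it reaches from about 375 to 900 mm from the base axis. Payload 3.1 kg.
Tool frame: the origin (TCP) lies midway between the tips of the shut fingers; the grasp point (between the pads) lies 19 mm behind it; x points along the fingers, y is the direction in which the jaws open and shut, and the axes are right-handed (so a half turn about x gives the same grasp; the last joint's range is limited). The gripper opens to 87 mm and grips with 3 to 60 N. Pads are 19 mm wide; open, the fingers measure 117 mm over their backs; the gripper's body (75 mm by 190 mm) begins 51 mm behind the grasp point.
Start: joints at [1.044, 0.527, 1.433, -0, 1.181, -0.178], TCP at [213.565, 587.356, 222.548] pointing down, gripper open.
Joint ranges: [-3.08, 3.08], [-0.75, 2.2], [0.22, 2.44], [-1.43, 4.57], [0, 2.65], [-2.85, 2.85]. Speed limits (rad/s): [2.79, 2.79, 3.14, 3.14, 3.14, 3.14].

## Interface

Orientations are given as [roll, pitch, yaw] about the fixed x, y, z axes, in that order (R = Rz(yaw) Ry(pitch) Rx(roll)).
In Python, from cell import arm, imaging gives the robot as it stands.
- The arm moves only by the tool send_rows, never from a script. Its argument "commands" is one flat list of numbers, 7 for each row, row after row: the turn, a rotation vector about the tool's x, y, z in rad, then the shift along the tool's x, y, z in m, then the gripper's target within -1 to 1 (shut at 1, half-way at 0, fully open at -1). In form: [wx, wy, wz, dx, dy, dz, hand, wx, wy, wz, dx, dy, dz, hand, ...]. A call has 1 to 12 rows; each row shifts and turns the pose as measured when the row begins, along the tool's axes as they then stand; what a row does not reach is not made up. A row lasts 1/12 s, in which the tool goes at most 41.7 mm and 7.16 degrees, less where a joint would pass 70% of its speed; a pose out of reach is approached as far as the arm can. A call with a gripper value outside its range is refused whole. The fingers move at their own pace and stop on an object; "newtons" is the grip in N (left out, the last holds). Time passes only in rows, so rows that do not move let the fingers close. It gives the time, the measured TCP pose, the force and the opening at its end, in the units of the state.
- arm.observe(): the state, without advancing time (a new reading comes with each control period).
- imaging.get_image(name): name is "scene" or "top" or "wrist"; returns a dict with "color" (400x640x3 uint8, red, green, blue), "fx", "fy", "cx", "cy" (pixels), "xyz" and "attitude" of the camera in the world. Camera axes: x right, y up, looking along -z (the intrinsics and any distortion apply to the point x, -y, -z); pixel columns grow to the right and rows downward; lengths in mm; the calibration is good to about 2 mm. A picture is of the moment at which its call begins. There is no depth.
- arm.sign_off(): hands the job in, once; it reports no verdict.
The state is a dict: "time_s": time; "joint_positions": joint angles; "dq": joint speeds; "joint_efforts": joint torques, N m; "position": TCP position; "tcp_rot": TCP orientation; "contact_force": force on the tool from outside, world axes, zero at the start; "wrist_torque": the same for the moment, N m; "grip_width": opening from 0.0 (shut) to 1.0 (fully open).
Only numpy, scipy, OpenCV 4.12 (cv2) and the standard library are available. Lean on these libraries where they do the work, as an engineer would, in place of code of your own. Each camera call takes 0.05 s, during which the arm holds its last target.

## Working session

There is one attempt and no reset: what is moved stays moved. The work goes in short steps, Python scripts to look and compute and a tool call to move; the robot and the scene stay as the last step left them, time stands still between calls to the robot, and variables do not carry over. Pictures are saved under pics/ and viewed, and the job is handed in when it is done.

Besides the shell and the picture viewer there is one more tool, called after "Emit:" as name(argument=value, ...) on one line, values as JSON. send_rows: Moves the arm, as the interface text tells. Its arguments: {"type":"object","properties":{"commands":{"type":"array","items":{"type":"number"}},"newtons":{"type":"number"}},"required":["commands"]}

```bash
ls; mkdir -p pics; python3 - <<'E'
from cell import arm, imaging
import cv2
print(arm.observe())
for n in ["scene","top","wrist"]:
    d=imaging.get_image(n)
    print(n,{k:v for k,v in d.items() if k!="color"})
    cv2.imwrite(f"pics/{n}0.png",d["color"][:,:,::-1])
E
```

```text
pics
{'time_s': 0.0, 'joint_positions': array([ 1.04347613e+00,  5.28446030e-01,  1.43389531e+00, -1.12330011e-06,
        1.18139657e+00, -1.78514113e-01]), 'dq': array([ 5.62778310e-04, -8.19233799e-04,  6.74021018e-05, -7.96827841e-04,
       -2.44342993e-04, -4.67432453e-04]), 'joint_efforts': array([-3.79056155e-04, -4.40035307e+01, -1.76590830e+01,  6.31433772e-02,
        5.81625151e-02, -1.66423329e-04]), 'position': array([213.2181181 , 586.73013931, 221.58623274]), 'tcp_rot': array([-1.74882645,  1.56865107, -2.0976321 ]), 'contact_force': array([-0.45274137, -0.35618725,  0.88618161]), 'wrist_torque': array([-0.02616124,  0.00355689, -0.02534058]), 'grip_width': 1.000352444032754}
scene {'fx': 462.8118467018988, 'fy': 462.8118467018988, 'cx': 320.884935351696, 'cy': 197.6134052435795, 'xyz': array([ 907.42145646, -573.16682263, 1083.68556236]), 'attitude': array([ 0.55927113, -0.00677217,  0.55750615])}
top {'fx': 488.26136879189784, 'fy': 488.26136879189784, 'cx': 317.50140885957376, 'cy': 197.30456779102505, 'xyz': array([ 486.11163942,  -37.70072598, 1270.62910556]), 'attitude': array([ 0.05730835, -0.00895041, -1.59462733])}
wrist {'fx': 291.87533083911325, 'fy': 291.87533083911325, 'cx': 316.6930737757471, 'cy': 197.5747016223155, 'xyz': array([139.391059  , 614.16916821, 384.10446838]), 'attitude': array([-2.85889077e-01,  1.05952922e-03,  1.22208379e+00])}
```

View pics/scene0.png

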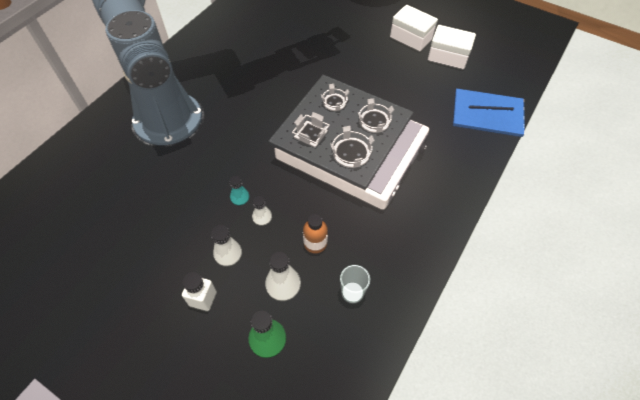

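View pics/top0.png

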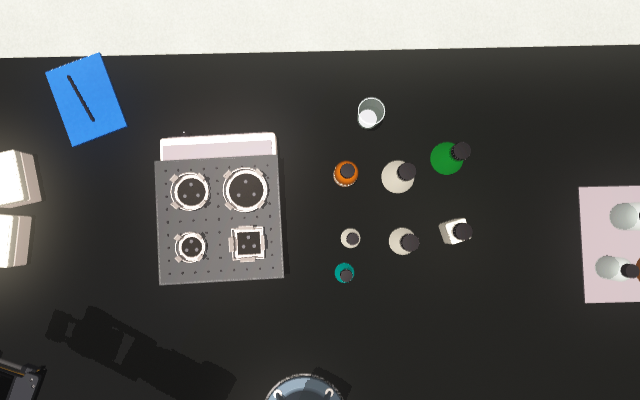

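View pics/wrist0.png

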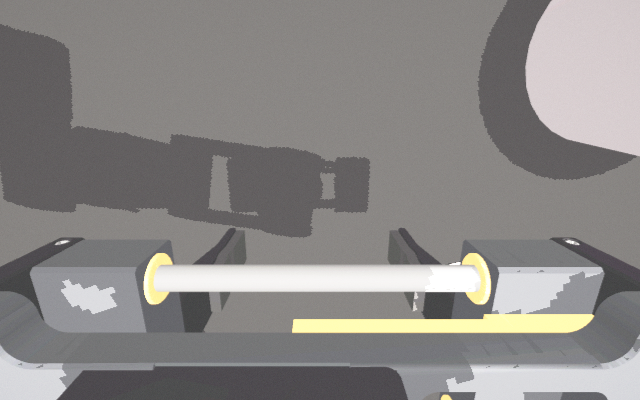

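```bash
cat > h.py <<'E'
import numpy as np, cv2
from scipy.spatial.transform import Rotation as Ro
def R(rpy): return Ro.from_euler('xyz',rpy).as_matrix()
def proj(d,P):
    P=np.atleast_2d(P); c=(P-d["xyz"])@R(d["attitude"])
    return np.c_[d["cx"]+d["fx"]*c[:,0]/-c[:,2], d["cy"]+d["fy"]*(-c[:,1])/-c[:,2]]
def unproj(d,uv,z):
    u,v=uv; r=R(d["attitude"])@np.array([(u-d["cx"])/d["fx"],-(v-d["cy"])/d["fy"],-1])
    return d["xyz"]+r*(z-d["xyz"][2])/r[2]
def circ(c,r,n=60):
    t=np.linspace(0,2*np.pi,n); return np.c_[c[0]+r*np.cos(t),c[1]+r*np.sin(t),0*t+c[2]]
def crop(im,x0,y0,x1,y1,s): return cv2.resize(im[y0:y1,x0:x1],None,fx=s,fy=s,interpolation=cv2.INTER_CUBIC)
E
python3 - <<'E'
from h import *
a=cv2.imread("pics/top0.png"); b=cv2.imread("pics/scene0.png")
cv2.imwrite("pics/t_fl.png",crop(a,320,80,480,290,2.8))
cv2.imwrite("pics/t_cl.png",crop(a,150,125,290,290,3.6))
cv2.imwrite("pics/s_fl.png",crop(b,170,165,380,365,3))
E
```

```text
(no output)
```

View pics/t_fl.png

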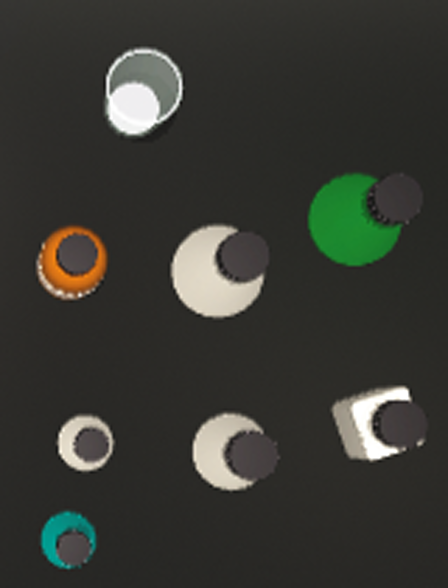

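View pics/t_cl.png

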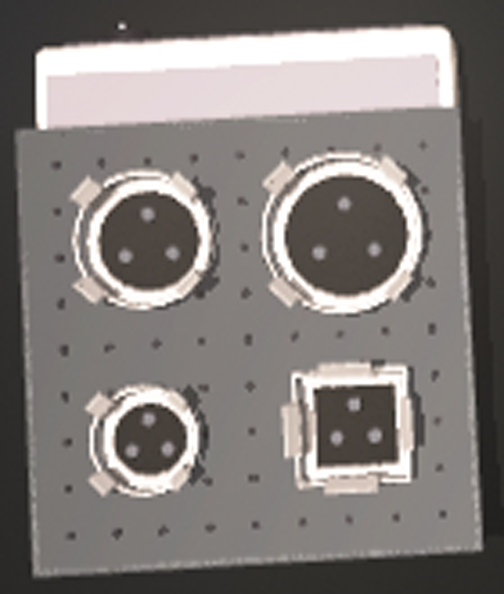

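View pics/s_fl.png

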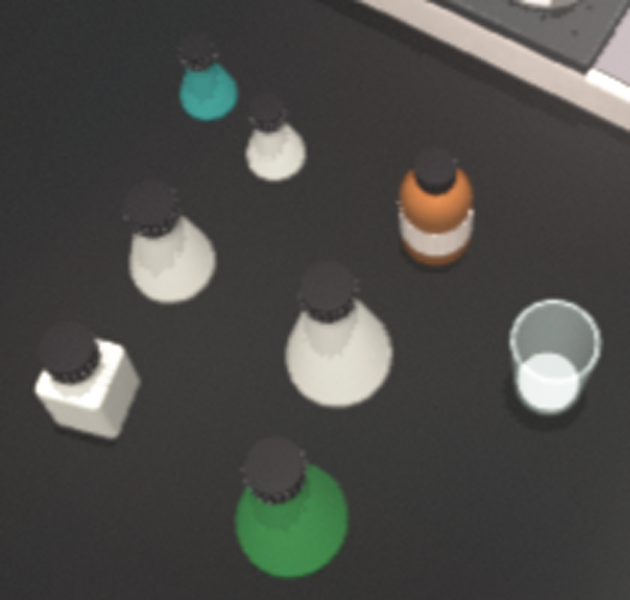

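```bash
cat > meas.py <<'E'
from h import *
from cell import imaging
T=imaging.get_image("top");S=imaging.get_image("scene")
import pickle; pickle.dump((T,S),open("ts.pkl","wb"))
f=lambda x,y:(320+x/2.8,80+y/2.8)
g=lambda x,y:(170+x/3,165+y/3)
c=lambda x,y:(150+x/3.6,125+y/3.6)
for n,t,h,s in [("L",(243,257),145,(328,288)),("M",(252,454),118,(152,207)),("S",(92,444),86,(268,111)),("Q",(401,424),118,(69,350)),("amber",(77,254),124,(436,167)),("green",(397,198),145,(275,467)),("turq",(73,548),86,(199,53))]:
    print(n,unproj(T,f(*t),h).round(1),unproj(S,g(*s),h).round(1))
for n,t in [("L",(218,271)),("M",(230,452)),("S",(85,443))]: print(n,"base",unproj(T,f(*t),0).round(1))
for n,t in [("cL",(347,231)),("cM",(150,240)),("cS",(151,438)),("cQ",(356,426))]: print(n,"base",unproj(T,c(*t),94).round(1))
print([unproj(T,c(*p),90).round(1) for p in [(15,130),(458,108),(481,550),(35,577)]])
E
python3 meas.py
```

```text
L [ 604.9 -257.8  145. ] [ 611.6 -259.7  145. ]
M [ 441.1 -265.   118. ] [ 447.7 -267.1  118. ]
S [ 451.8 -133.1   86. ] [ 458.1 -133.6   86. ]
Q [ 463.3 -391.7  118. ] [ 470.1 -392.7  118. ]
amber [ 612.8 -121.8  124. ] [ 618.1 -121.7  124. ]
green [ 651.2 -387.7  145. ] [ 656.6 -388.4  145. ]
turq [ 363.  -114.2   86. ] [ 373.1 -117.6   86. ]
L base [ 607.6 -262.3    0. ]
M base [ 438.8 -267.9    0. ]
S base [ 450.4 -133.5    0. ]
cL base [577.  121.3  94. ]
cM base [574. 253.  94.]
cS base [442.  253.6  94. ]
cQ base [446.7 117.3  94. ]
[array([650.7, 344. ,  90. ]), array([658.9,  45.6,  90. ]), array([362.2,  36. ,  90. ]), array([351.8, 332.2,  90. ])]
```

```bash
cat >> h.py <<'E'
def go(target,jaw=None):
    """tool-frame shift (m) to target TCP (mm); jaw = wanted heading of tool y (rad). Also tilt fix"""
    from cell import arm
    s=arm.observe(); M=R(s["tcp_rot"]); p=s["position"]
    y=M[:,1]; psi=np.arctan2(y[1],y[0])
    if jaw is None: jaw=psi
    jaw=psi+(jaw-psi+np.pi/2)%np.pi-np.pi/2
    ny=np.array([np.cos(jaw),np.sin(jaw),0]); nx=np.array([0,0,-1.]); 
    W=np.c_[nx,ny,np.cross(nx,ny)]
    rv=Ro.from_matrix(M.T@W).as_rotvec()
    print("t",round(s["time_s"],2),"p",p.round(1),"jaw",round(psi,3),"q",s["joint_positions"].round(2),"F",s["contact_force"].round(1),"w",round(s["grip_width"],3))
    print("turn tool",rv.round(4),"shift tool m",((M.T@(np.array(target)-p))/1000).round(4),"with final axes",((W.T@(np.array(target)-p))/1000).round(4))
    print("tool z in world",M[:,2].round(3))
E
python3 - <<'E'
from h import *
go([453,-133,300])
E
```

```text
t 0.25 p [213.4 587.1 222.1] jaw 1.222 q [ 1.04  0.53  1.43  0.    1.18 -0.18] F [-0.7  1.1 -0.1] w 1.0
turn tool [-0.     -0.0002  0.001 ] shift tool m [-0.0774 -0.5949  0.4713] with final axes [-0.0779 -0.5948  0.4713]
tool z in world [ 0.94  -0.342 -0.   ]
```

Emit:
send_rows(commands=[0,0,0,-0.0065,-0.0206,0.0312,-1,0,0,0,-0.0065,-0.0206,0.0312,-1,0,0,0,-0.0065,-0.0206,0.0312,-1,0,0,0,-0.0065,-0.0206,0.0312,-1,0,0,0,-0.0065,-0.0206,0.0312,-1,0,0,0,-0.0065,-0.0206,0.0312,-1,0,0,0,-0.0065,-0.0206,0.0312,-1,0,0,0,-0.0065,-0.0206,0.0312,-1,0,0,0,-0.0065,-0.0206,0.0312,-1,0,0,0,-0.0065,-0.0206,0.0312,-1,0,0,0,-0.0065,-0.0206,0.0312,-1,0,0,0,-0.0065,-0.0206,0.0312,-1], newtons=15)

```text
time_s: 1.25
position: [486.9, 218.4, 299.7]
tcp_rot: [-2.906, 1.567, 3.044]
contact_force: [0.9, -0.2, -0.1]
grip_width: 1.0
```

```bash
python3 - <<'E'
from h import *
from cell import imaging
import pickle
go([480,-133,300],1.57)
d=imaging.get_image("wrist"); cv2.imwrite("pics/w1.png",d["color"][:,:,::-1]); pickle.dump(d,open("w1.pkl","wb"))
E
```

```text
t 1.25 p [486.9 218.4 299.7] jaw 1.237 q [ 0.21  0.32  1.56  0.    1.27 -1.03] F [ 0.9 -0.2 -0.1] w 1.0
turn tool [-3.326e-01 -3.700e-03  3.000e-04] shift tool m [-0.0004 -0.3344  0.1085] with final axes [-3.000e-04 -3.515e-01 -6.600e-03]
tool z in world [ 0.945 -0.327 -0.004]
```

View pics/w1.png

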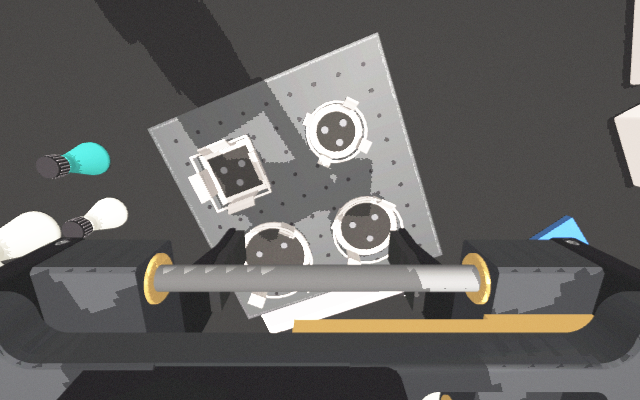

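```bash
python3 - <<'E'
from h import *
a=cv2.imread("pics/w1.png"); b=cv2.imread("pics/scene0.png")
A=crop(a,180,80,420,300,2.4); B=crop(b,265,70,435,205,3.4)
cv2.imwrite("pics/w1c.png",A); cv2.imwrite("pics/s_cl.png",B)
E
```

```text
(no output)
```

View pics/w1c.png

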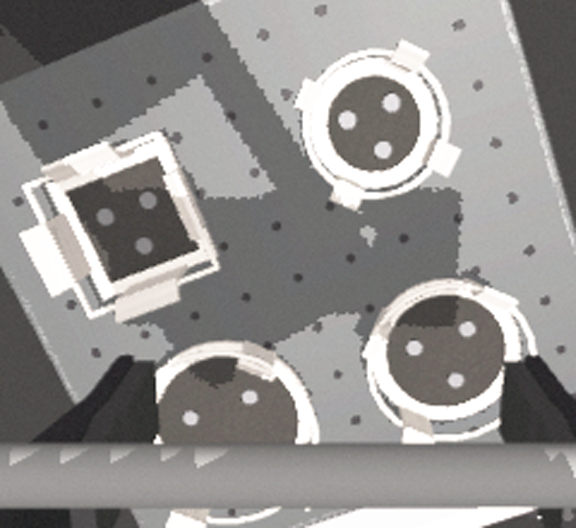

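View pics/s_cl.png

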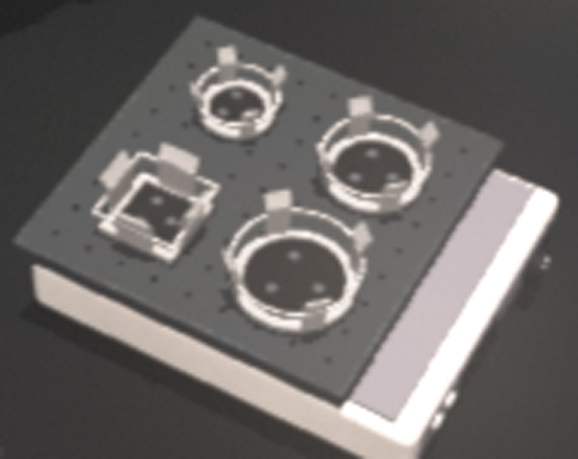

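```bash
python3 - <<'E'
from h import *
import pickle
T,S=pickle.load(open("ts.pkl","rb")); W=pickle.load(open("w1.pkl","rb"))
w=lambda x,y:(180+x/2.4,80+y/2.4)
s=lambda x,y:(265+x/3.4,70+y/3.4)
for n,p in [("S",(375,124)),("Q",(132,216)),("M",(445,351))]: print("W",n,unproj(W,w(*p),93).round(1))
for n,p in [("S",(238,102)),("Q",(163,213)),("M",(374,167)),("L",(297,275))]: print("S",n,unproj(S,s(*p),93).round(1))
print(W["xyz"],W["attitude"])
E
```

```text
W S [442.2 259.9  93. ]
W Q [445.4 122.3  93. ]
W M [574.4 258.5  93. ]
S S [442.5 262.9  93. ]
S Q [454.2 124.9  93. ]
S M [576.  260.4  93. ]
S L [578.2 128.   93. ]
[413.10653229 244.35583967 462.45283519] [-2.82688787e-01 -4.69133749e-05  1.23742704e+00]
```

Emit:
send_rows(commands=[-0.083,0,0,0,0,0,-1,-0.083,0,0,0,0,0,-1,-0.083,0,0,0,0,0,-1,-0.083,0,0,0,0,0,-1])

```text
time_s: 1.63
position: [497.4, 207.6, 301.9]
tcp_rot: [-0.533, 1.562, -0.537]
contact_force: [0.2, -0.1, 0.8]
grip_width: 1.001
```

Emit:
send_rows(commands=[0,0,0,0,-0.032,0,-1,0,0,0,0,-0.032,0,-1,0,0,0,0,-0.032,0,-1,0,0,0,0,-0.032,0,-1,0,0,0,0,-0.032,0,-1,0,0,0,0,-0.032,0,-1,0,0,0,0,-0.032,0,-1,0,0,0,0,-0.032,0,-1,0,0,0,0,-0.032,0,-1,0,0,0,0,-0.032,0,-1,0,0,0,0,-0.032,0,-1,0,0,0,0,0,0,-1])

```text
time_s: 2.63
position: [497.7, -155.8, 302.1]
tcp_rot: [-0.396, 1.559, -0.39]
contact_force: [0.4, 0.3, 0.3]
grip_width: 1.003
```

```bash
python3 - <<'E'
from h import *
from cell import imaging
import pickle
go([455,-133,95],1.57)
d=imaging.get_image("wrist"); cv2.imwrite("pics/w2.png",d["color"][:,:,::-1]); pickle.dump(d,open("w2.pkl","wb"))
E
```

```text
t 2.63 p [ 497.7 -155.8  302.1] jaw 1.578 q [-0.52  0.29  1.59  0.    1.24 -2.1 ] F [0.4 0.3 0.3] w 1.003
turn tool [0.0076 0.0108 0.0045] shift tool m [ 0.2066  0.024  -0.0448] with final axes [ 0.2071  0.0228 -0.0427]
tool z in world [1.    0.007 0.011]
```

View pics/w2.png

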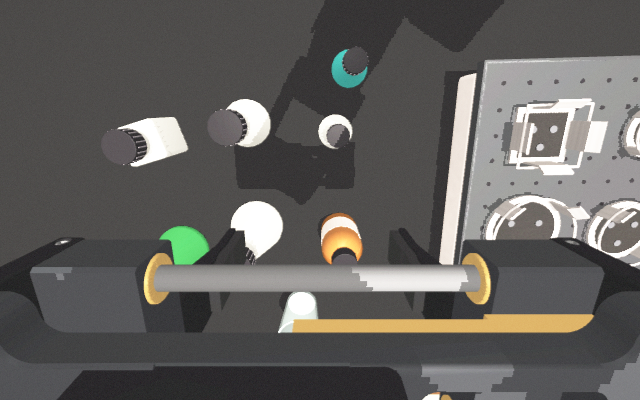

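```bash
python3 - <<'E'
from h import *
a=cv2.imread("pics/w2.png")
cv2.imwrite("pics/w2c.png",crop(a,95,80,365,200,2.9))
E
```

```text
(no output)
```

View pics/w2c.png

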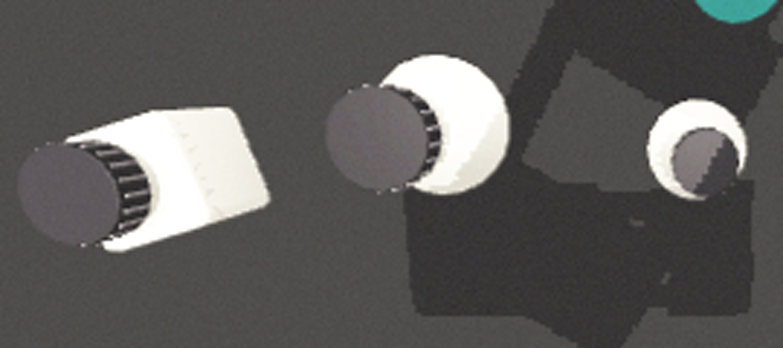

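```bash
python3 - <<'E'
from h import *
import pickle
W=pickle.load(open("w2.pkl","rb")); T,S=pickle.load(open("ts.pkl","rb"))
w=lambda x,y:(95+x/2.9,80+y/2.9)
for n,p,z in [("S",(705,162),86),("M",(378,137),118),("Q",(68,193),118),("Mbase",(443,125),0),("Sbase",(697,148),0)]: print(n,unproj(W,w(*p),z).round(1))
# overlay consistency of top view
im=T["color"][:,:,::-1].copy()
im=cv2.resize(im,None,fx=4,fy=4,interpolation=cv2.INTER_CUBIC)
for c,r,h in [((452,-133),25.5,86),((441,-266),35,118),((606,-260),42.5,145)]:
    for rr,z in [(r,0),(21 if h>90 else 15,h)]:
        cv2.polylines(im,[(proj(T,circ((*c,z),rr))*4+2).astype(int)],True,(0,0,255),1)
cv2.imwrite("pics/ov1.png",im[500:1100,1280:1940])
E
```

```text
S [ 450.8 -129.    86. ]
M [ 439.1 -261.6  118. ]
Q [ 462.2 -389.6  118. ]
Mbase [ 440.1 -262.9    0. ]
Sbase [ 451.1 -127.5    0. ]
```

View pics/ov1.png

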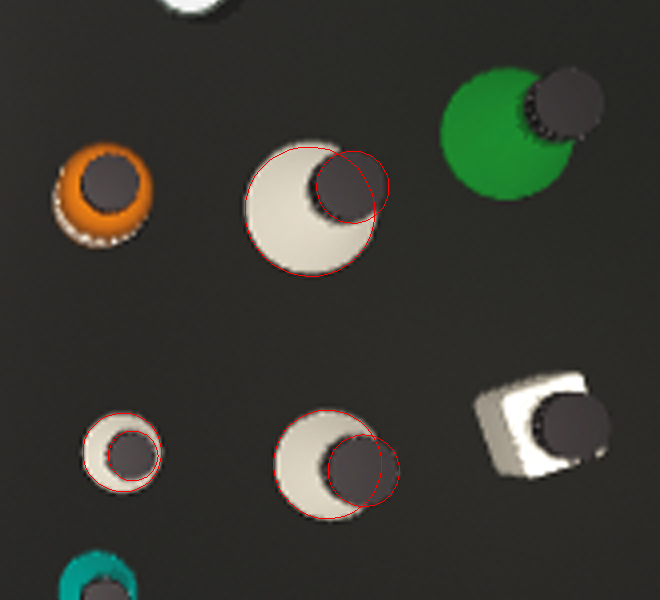

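Emit:
send_rows(commands=[0.0076,0.011,0.0045,0,0.009,-0.0155,-1,0,0,0,0,0.009,-0.0155,-1,0,0,0,0,0.009,-0.0155,-1,0,0,0,0.036,0,0,-1,0,0,0,0.036,0,0,-1,0,0,0,0.036,0,0,-1,0,0,0,0.036,0,0,-1,0,0,0,0.025,0,0,-1,0,0,0,0,0,0,-1,0,0,0,0,0,0,-1])

```text
time_s: 3.52
position: [450.7, -114.1, 130.9]
tcp_rot: [0.646, 1.563, 0.65]
contact_force: [0.1, -0.1, -0.3]
grip_width: 1.0
```

```bash
python3 - <<'E'
from h import *
from cell import imaging
import pickle
go([451,-128.5,57],1.57)
for n in ["wrist","top"]:
    d=imaging.get_image(n); cv2.imwrite(f"pics/{n}3.png",d["color"][:,:,::-1]); pickle.dump(d,open(n+"3.pkl","wb"))
E
```

```text
t 3.52 p [ 450.7 -114.1  130.9] jaw 1.575 q [-0.49  0.47  1.92  0.01  0.75 -2.08] F [ 0.1 -0.1 -0.3] w 1.0
turn tool [ 0.0047  0.0065 -0.0049] shift tool m [ 0.0738 -0.0148 -0.0002] with final axes [ 0.0739 -0.0144  0.0003]
tool z in world [1.    0.004 0.007]
```

View pics/wrist3.png

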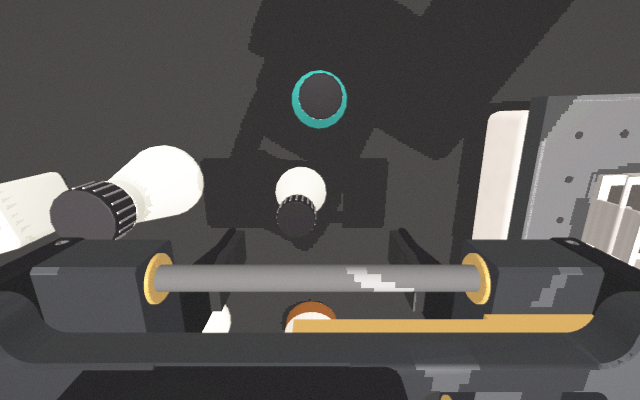

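View pics/top3.png

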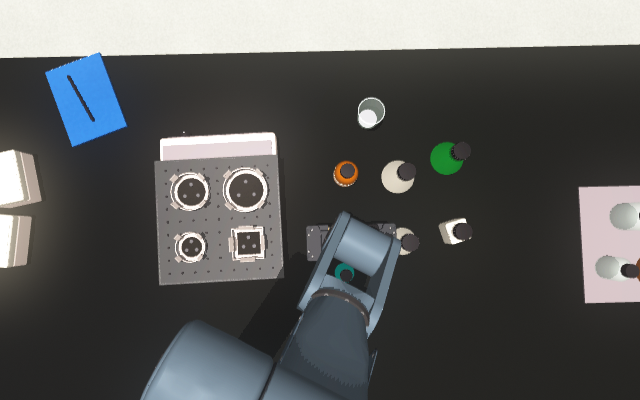

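```bash
python3 - <<'E'
from h import *
import pickle
W=pickle.load(open("wrist3.pkl","rb"))
print(unproj(W,(296,216),86).round(1), unproj(W,(301,191),0).round(1))
print(proj(W,[[450.7,-114.1,130.9],[450.7,-114.1,75]]))
cv2.imwrite("pics/w3c.png",crop(cv2.imread("pics/wrist3.png"),200,150,420,320,3.5))
E
```

```text
[ 447.9 -128.7   86. ] [ 452.2 -128.9    0. ]
[[315.48347491 246.0870719 ]
 [315.36019965 214.51339649]]
```

View pics/w3c.png

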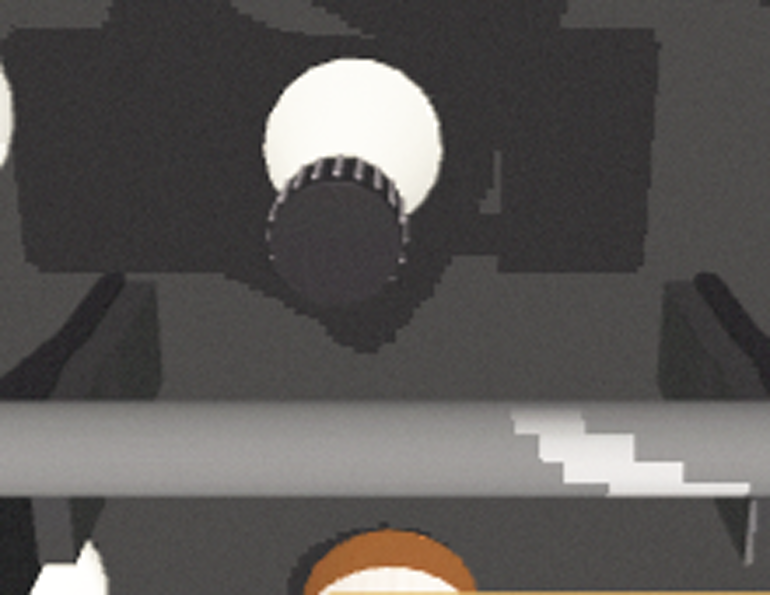

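Emit:
send_rows(commands=[0.0047,0.0065,-0.0049,0,-0.0145,0.0005,-1,0,0,0,0,0,0,-1,0,0,0,0.02,0,0,-1,0,0,0,0.02,0,0,-1,0,0,0,0.015,0,0,-1,0,0,0,0.008,0,0,-1,0,0,0,0,0,0,-1,0,0,0,0,0,0,-1])

```text
time_s: 4.28
position: [464.2, -139.2, 79.1]
tcp_rot: [-0.55, 1.535, -0.553]
contact_force: [-0.7, -0.5, 0.7]
grip_width: 1.001
```

```bash
python3 - <<'E'
from h import *
from cell import imaging
go([451.5,-128.7,57],1.57)
d=imaging.get_image("wrist"); cv2.imwrite(f"pics/w4.png",d["color"][:,:,::-1])
E
```

```text
t 4.28 p [ 464.2 -139.2   79.1] jaw 1.567 q [-0.52  0.58  1.93 -0.    0.6  -2.09] F [-0.7 -0.5  0.7] w 1.001
turn tool [-0.0029  0.0301  0.0185] shift tool m [ 0.0215  0.0109 -0.0134] with final axes [ 0.0221  0.0105 -0.0127]
tool z in world [ 1.    -0.003  0.03 ]
```

View pics/w4.png

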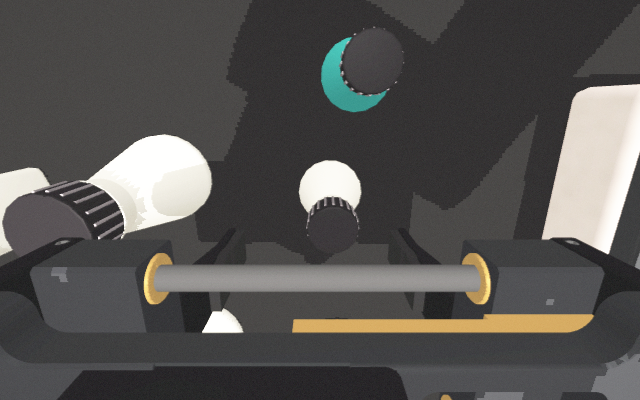

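Emit:
send_rows(commands=[-0.003,0.03,0.0185,0,0.0105,-0.013,-1,0,0,0,0,0,0,-1,0,0,0,0,0,0,-1])

```text
time_s: 4.58
position: [453.5, -130.1, 81.4]
tcp_rot: [-0.516, 1.564, -0.517]
contact_force: [-0.9, -0.8, 1.0]
grip_width: 0.999
```

```bash
python3 - <<'E'
from h import *
go([451.5,-128.7,57],1.57)
E
```

```text
t 4.58 p [ 453.5 -130.1   81.4] jaw 1.57 q [-0.52  0.57  1.94 -0.    0.63 -2.09] F [-0.9 -0.8  1. ] w 0.999
turn tool [-0.0002  0.0059  0.0034] shift tool m [ 0.0244  0.0015 -0.0021] with final axes [ 0.0244  0.0014 -0.002 ]
tool z in world [ 1.    -0.001  0.006]
```

Emit:
send_rows(commands=[0,0.0059,0.0034,0.006,0.0014,-0.002,-1,0,0.003,0,0.007,0,0,-1,0,0.003,0,0.007,0,-0.001,-1,0,0.002,0,0.006,0,-0.001,-1,0,0,0,0,0,0,-1])

```text
time_s: 5.0
position: [451.9, -130.3, 54.7]
tcp_rot: [-2.195, 1.566, -2.196]
contact_force: [0.0, 0.9, 0.8]
grip_width: 0.998
```

```bash
python3 - <<'E'
from h import *
go([451.5,-128.7,57],1.57)
E
```

```text
t 5.0 p [ 451.9 -130.3   54.7] jaw 1.57 q [-0.52  0.62  1.95 -0.01  0.57 -2.08] F [0.  0.9 0.8] w 0.998
turn tool [-0.0001 -0.0026  0.0036] shift tool m [-0.0023  0.0016 -0.0004] with final axes [-0.0023  0.0016 -0.0004]
tool z in world [ 1.    -0.001 -0.003]
```

Good. Raise 2 mm and close.

Emit:
send_rows(commands=[0,-0.0026,0.0036,-0.0023,0.0016,0,-0.5,0,0,0,0,0,0,0.4,0,0,0,0,0,0,1,0,0,0,0,0,0,1,0,0,0,0,0,0,1,0,0,0,0,0,0,1,0,0,0,0,0,0,1,0,0,0,0,0,0,1], newtons=15)

```text
time_s: 5.67
position: [451.8, -128.6, 56.5]
tcp_rot: [2.194, 1.57, 2.193]
contact_force: [0.2, 0.2, 0.6]
grip_width: 0.479
```

```bash
python3 - <<'E'
from h import *
from cell import imaging
go([451.5,-128.7,57],1.57)
for n in ["wrist"]:
    d=imaging.get_image(n); cv2.imwrite(f"pics/{n}5.png",d["color"][:,:,::-1])
E
```

```text
t 5.67 p [ 451.8 -128.6   56.5] jaw 1.57 q [-0.52  0.62  1.95  0.    0.57 -2.09] F [0.2 0.2 0.6] w 0.479
turn tool [-0.0002 -0.0006 -0.0008] shift tool m [-0.0005 -0.0001 -0.0003] with final axes [-0.0005 -0.0001 -0.0003]
tool z in world [ 1.    -0.001 -0.001]
```

View pics/wrist5.png

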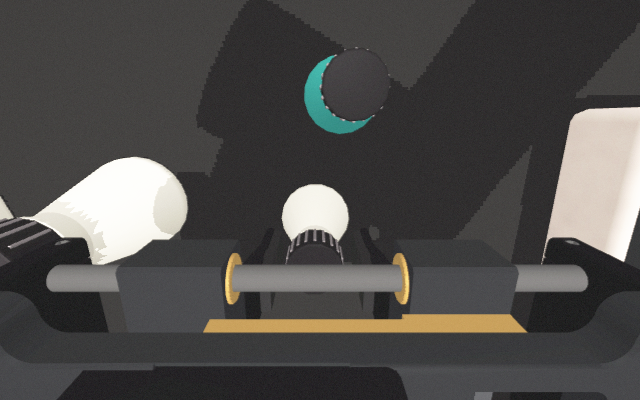

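Emit:
send_rows(commands=[0,0,0,0,0,0,1,0,0,0,0,0,0,1,0,0,0,0,0,0,1,0,0,0,0,0,0,1,0,0,0,0,0,0,1,0,0,0,0,0,0,1])

```text
time_s: 6.22
position: [451.8, -128.6, 56.6]
tcp_rot: [2.115, 1.57, 2.114]
contact_force: [-0.2, 0.6, -0.9]
grip_width: 0.332
```

Emit:
send_rows(commands=[0,0,0,-0.006,0,0,1,0,0,0,-0.012,0,0,1,0,0,0,-0.02,0,0,1,0,0,0,-0.025,0,0,1,0,0,0,-0.025,0,0,1,0,0,0,-0.025,0,0,1,0,0,0,-0.025,0,0,1,0,0,0,-0.02,0,0,1,0,0,0,-0.01,0,0,1,0,0,0,0,0,0,1])

```text
time_s: 7.05
position: [449.5, -127.3, 234.1]
tcp_rot: [2.557, 1.564, 2.556]
contact_force: [-0.3, -0.0, -0.5]
grip_width: 0.336
```

```bash
python3 - <<'E'
from h import *
from cell import imaging
go([442,260,222],1.57)
for n in ["wrist","scene"]:
    d=imaging.get_image(n); cv2.imwrite(f"pics/{n}6.png",d["color"][:,:,::-1])
E
```

```text
t 7.05 p [ 449.5 -127.3  234.1] jaw 1.57 q [-0.52  0.3   1.8   0.    1.05 -2.09] F [-0.3 -0.  -0.5] w 0.336
turn tool [-0.0002 -0.0057 -0.0037] shift tool m [ 0.0136  0.3873 -0.0078] with final axes [ 0.0121  0.3873 -0.0078]
tool z in world [ 1.    -0.001 -0.006]
```

View pics/scene6.png

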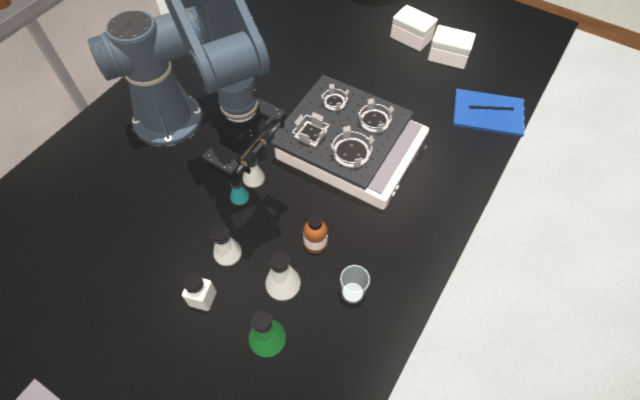

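View pics/wrist6.png

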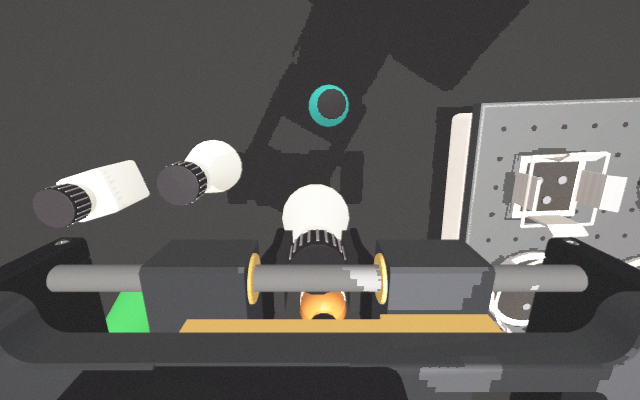

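Emit:
send_rows(commands=[0,-0.005,-0.004,0,0.01,0,1,0,0,0,0,0.02,0,1,0,0,0,0,0.03,-0.001,1,0,0,0,0,0.036,-0.001,1,0,0,0,0,0.036,-0.001,1,0,0,0,0,0.036,-0.001,1,0,0,0,0,0.036,-0.001,1,0,0,0,0,0.036,-0.001,1,0,0,0,0,0.036,-0.001,1,0,0,0,0,0.03,0,1,0,0,0,0,0.02,0,1,0,0,0,0,0.01,0,1])

```text
time_s: 8.15
position: [428.6, 227.9, 217.2]
tcp_rot: [3.025, 1.533, 3.013]
contact_force: [0.4, 0.4, -0.3]
grip_width: 0.339
```

```bash
python3 - <<'E'
from h import *
go([442,260,222],1.57)
E
```

```text
t 8.15 p [428.6 227.9 217.2] jaw 1.559 q [ 0.25  0.36  1.76  0.02  1.06 -1.32] F [ 0.4  0.4 -0.3] w 0.339
turn tool [-0.0107 -0.0371 -0.0045] shift tool m [-0.0051  0.0323  0.0128] with final axes [-0.0048  0.0321  0.0134]
tool z in world [ 0.999 -0.011 -0.037]
```

Emit:
send_rows(commands=[-0.0107,-0.037,-0.0045,-0.005,0.012,0.007,1,0,0,0,0,0.01,0.004,1,0,0,0,0,0.006,0,1,0,0,0,0,0,0,1,0,0,0,0,0,0,1])

```text
time_s: 8.57
position: [432.8, 261.0, 215.2]
tcp_rot: [-2.919, 1.555, -2.913]
contact_force: [0.6, -0.1, 0.2]
grip_width: 0.337
```

```bash
python3 - <<'E'
from h import *
from cell import imaging
import pickle
go([442,260,222],1.57)
for n in ["wrist","scene","top"]:
    d=imaging.get_image(n); cv2.imwrite(f"pics/{n}7.png",d["color"][:,:,::-1]); pickle.dump(d,open(n+"7.pkl","wb"))
a=cv2.imread("pics/scene7.png");cv2.imwrite("pics/s7c.png",crop(a,220,30,440,210,3))
E
```

```text
t 8.57 p [432.8 261.  215.2] jaw 1.577 q [ 0.32  0.38  1.73  0.    1.05 -1.26] F [ 0.6 -0.1  0.2] w 0.337
turn tool [ 0.0065 -0.0154  0.0035] shift tool m [-0.0069 -0.001   0.0091] with final axes [-0.0068 -0.001   0.0092]
tool z in world [ 1.     0.006 -0.015]
```

View pics/wrist7.png

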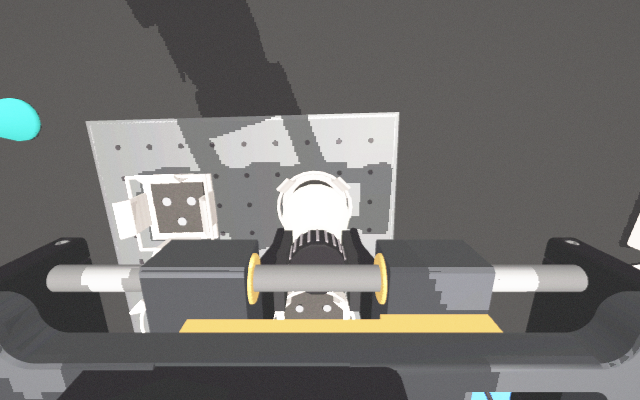

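View pics/s7c.png

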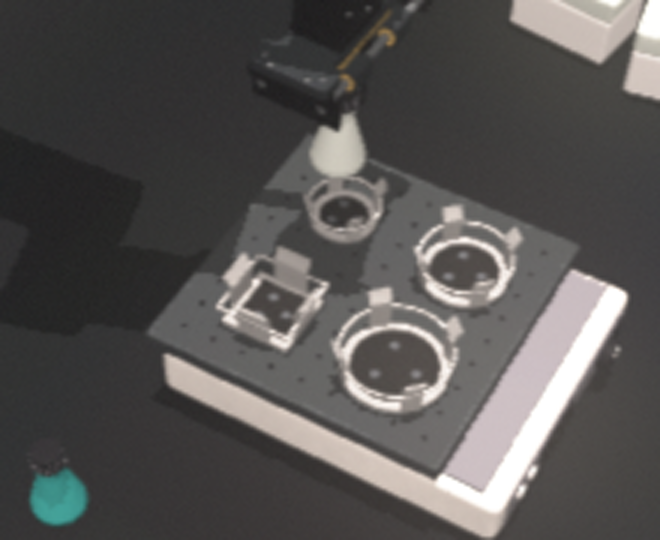

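Emit:
send_rows(commands=[0.0065,-0.0154,0.0035,0,-0.001,0.0092,1,0,0,0,0.004,0,0,1,0,0,0,0.008,0,0,1,0,0,0,0.006,0,0,1,0,0,0,0.003,0,0,1,0,0,0,0,0,0,1])

```text
time_s: 9.22
position: [444.5, 256.5, 192.6]
tcp_rot: [0.103, 1.568, 0.095]
contact_force: [0.5, -0.4, -0.5]
grip_width: 0.339
```

```bash
cat > look.py <<'E'
from h import *
from cell import imaging
import pickle,sys
tag=sys.argv[1]; go([float(v) for v in sys.argv[2:5]],float(sys.argv[5]) if len(sys.argv)>5 else 1.57)
D={n:imaging.get_image(n) for n in ["wrist","scene","top"]}
pickle.dump(D,open(tag+".pkl","wb"))
for n in D: cv2.imwrite(f"pics/{n}{tag}.png",D[n]["color"][:,:,::-1])
cv2.imwrite(f"pics/cs{tag}.png",crop(D["scene"]["color"][:,:,::-1],260,60,440,210,4))
cv2.imwrite(f"pics/cw{tag}.png",crop(D["wrist"]["color"][:,:,::-1],170,130,470,350,2.6))
E
python3 look.py 8 442 260 160
```

```text
t 9.22 p [444.5 256.5 192.6] jaw 1.563 q [ 0.31  0.42  1.74 -0.    0.98 -1.26] F [ 0.5 -0.4 -0.5] w 0.339
turn tool [-0.0072  0.003  -0.0003] shift tool m [ 0.0326  0.0035 -0.0026] with final axes [ 0.0326  0.0035 -0.0025]
tool z in world [ 1.    -0.008  0.003]
```

View pics/cs8.png

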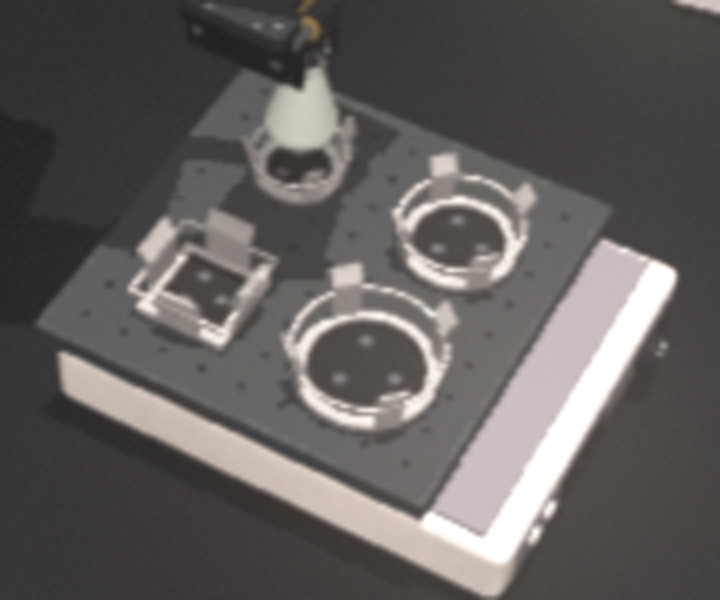

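View pics/cw8.png

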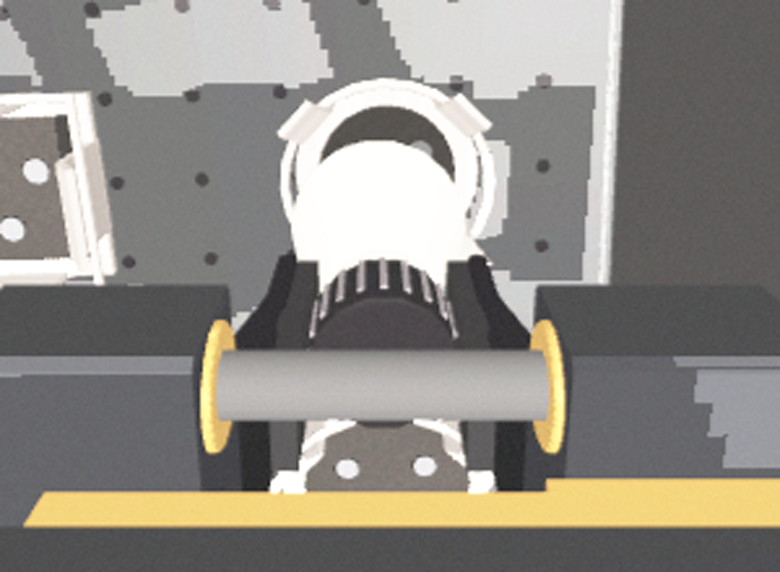

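Emit:
send_rows(commands=[-0.007,0.003,0,0,0.0035,-0.0025,1,0,0,0,0,0,0,1,0,0,0,0.004,0,0,1,0,0,0,0.004,0,0,1,0,0,0,0.003,0,0,1,0,0,0,0,0,0,1])

```text
time_s: 9.87
position: [442.8, 261.6, 182.6]
tcp_rot: [0.421, 1.566, 0.423]
contact_force: [1.0, 0.3, -0.4]
grip_width: 0.34
```

```bash
python3 look.py 9 442 260 152
```

```text
t 9.87 p [442.8 261.6 182.6] jaw 1.572 q [ 0.32  0.43  1.75  0.    0.95 -1.26] F [ 1.   0.3 -0.4] w 0.34
turn tool [ 0.0021  0.0041 -0.0018] shift tool m [ 0.0306 -0.0017 -0.0009] with final axes [ 0.0306 -0.0016 -0.0008]
tool z in world [1.    0.001 0.004]
```

View pics/cs9.png

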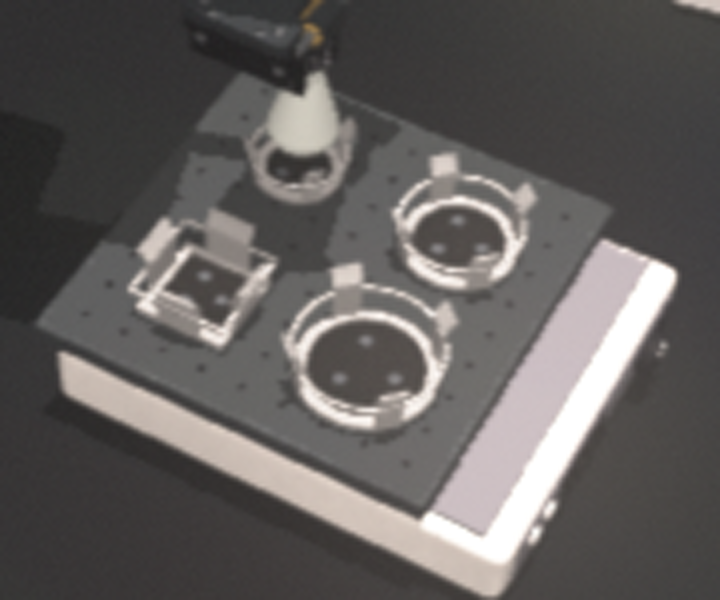

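View pics/cw9.png

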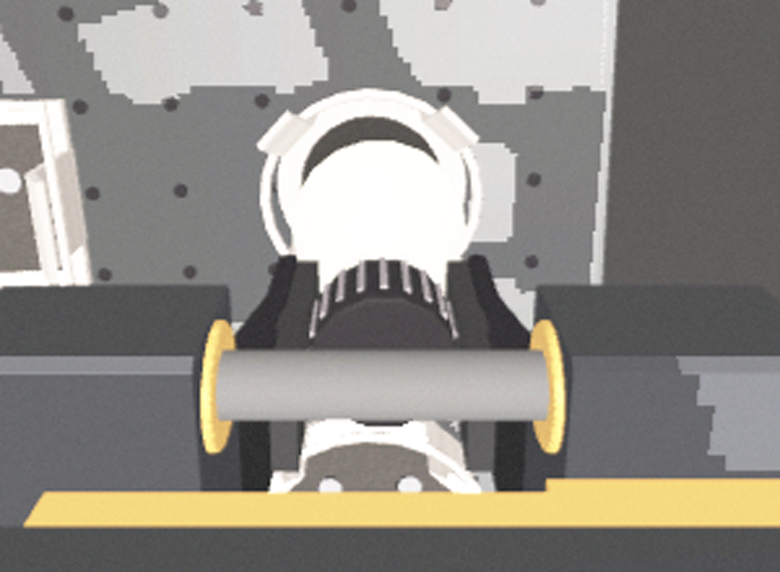

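Emit:
send_rows(commands=[0.002,0.004,-0.002,0.004,-0.0028,-0.001,1,0,0,0,0.005,0,0,1,0,0,0,0.005,0,0,1,0,0.001,0,0.004,0,0,1,0,0.001,0,0.002,0,0,1,0,0,0,0,0,0,1])

```text
time_s: 10.52
position: [442.4, 258.4, 161.2]
tcp_rot: [3.125, 1.57, 3.124]
contact_force: [1.3, 0.2, 0.3]
grip_width: 0.335
```

```bash
python3 look.py 10 442 258.8 152
```

```text
t 10.52 p [442.4 258.4 161.2] jaw 1.569 q [ 0.31  0.47  1.77  0.    0.9  -1.26] F [1.3 0.2 0.3] w 0.335
turn tool [-0.0007 -0.0011 -0.    ] shift tool m [ 0.0092  0.0004 -0.0004] with final axes [ 0.0092  0.0004 -0.0004]
tool z in world [ 1.    -0.001 -0.001]
```

View pics/cs10.png

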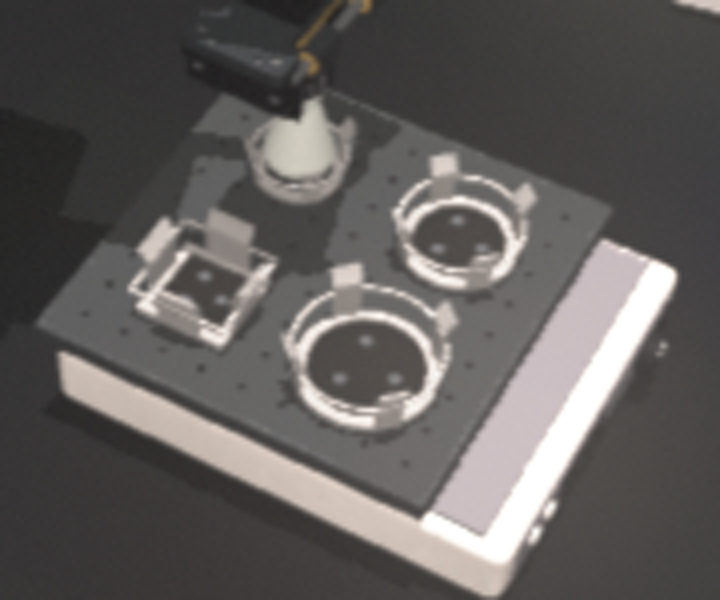

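View pics/cw10.png

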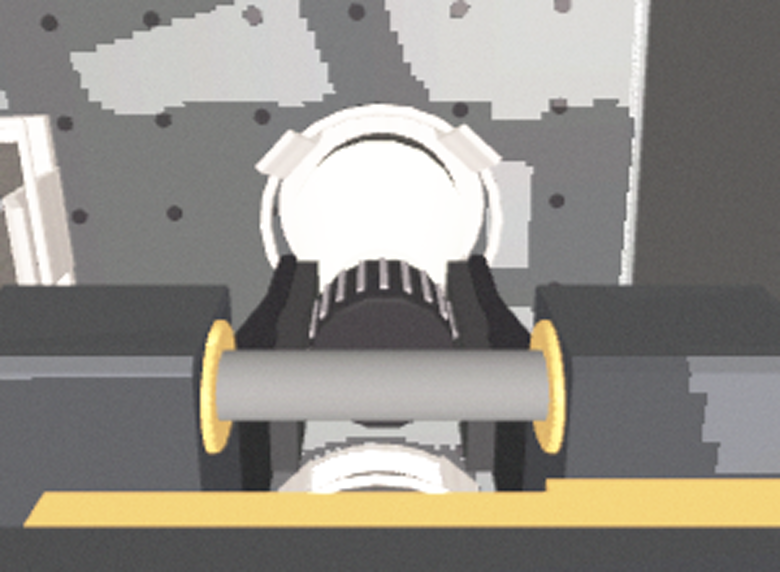

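Emit:
send_rows(commands=[0,0,0,0.004,0,0,1,0,0,0,0.003,0,0,1,0,0,0,0,0,0,1,0,0,0,0,0,0,1])

```text
time_s: 11.0
position: [443.3, 258.9, 154.8]
tcp_rot: [0.495, 1.569, 0.494]
contact_force: [-0.1, -0.2, -1.3]
grip_width: 0.338
```

Emit:
send_rows(commands=[0,0,0,0.002,0,0,1,0,0,0,0,0,0,1])

```text
time_s: 11.17
position: [443.3, 258.9, 152.6]
tcp_rot: [0.483, 1.569, 0.482]
contact_force: [-0.5, 0.1, 0.1]
grip_width: 0.337
```

Emit:
send_rows(commands=[0,0,0,0.002,0,0,1,0,0,0,0,0,0,1])

```text
time_s: 11.33
position: [443.7, 259.0, 150.7]
tcp_rot: [0.424, 1.568, 0.422]
contact_force: [-1.0, 0.0, -0.6]
grip_width: 0.334
```

Emit:
send_rows(commands=[0,0,0,0.0015,0,0,1,0,0,0,0,0,0,1])

```text
time_s: 11.5
position: [444.8, 258.7, 150.6]
tcp_rot: [0.111, 1.565, 0.111]
contact_force: [-1.0, 0.1, 0.4]
grip_width: 0.339
```

Emit:
send_rows(commands=[0,0,0,0,0,0,0.2,0,0,0,0,0,0,0,0,0,0,0,0,0,-0.2,0,0,0,0,0,0,-0.4,0,0,0,0,0,0,-0.4,0,0,0,0,0,0,-0.4])

```text
time_s: 12.0
position: [444.9, 258.9, 150.6]
tcp_rot: [0.19, 1.565, 0.19]
contact_force: [-0.5, 0.4, 0.6]
grip_width: 0.664
```

```bash
python3 look.py 11 442 258.8 290
```

```text
t 12.0 p [444.9 258.9 150.6] jaw 1.57 q [ 0.31  0.48  1.78 -0.    0.87 -1.26] F [-0.5  0.4  0.6] w 0.664
turn tool [ 0.0002  0.0059 -0.0011] shift tool m [-1.394e-01  1.000e-04 -2.100e-03] with final axes [-1.394e-01 -1.000e-04 -2.900e-03]
tool z in world [ 1.    -0.001  0.006]
```

View pics/cs11.png

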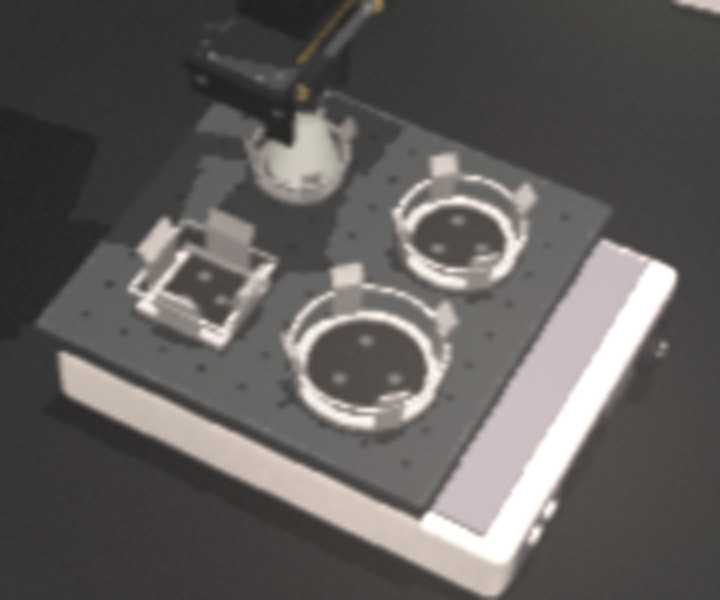

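View pics/cw11.png

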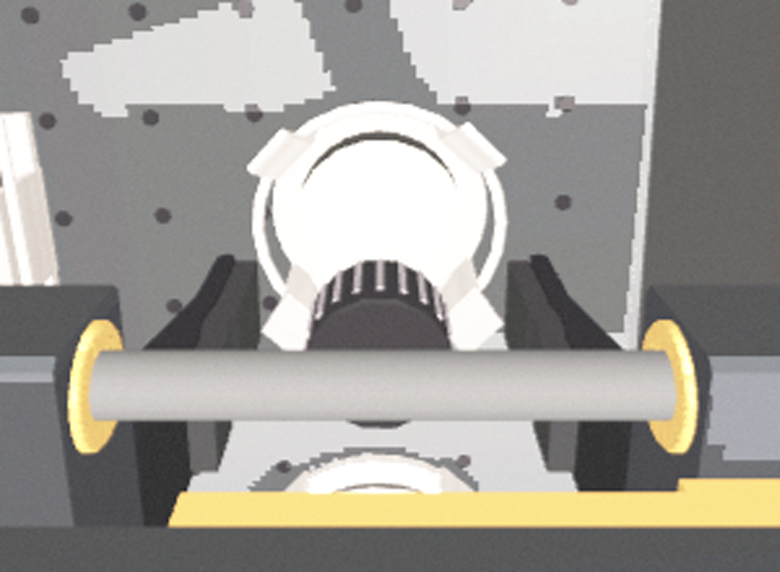

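Emit:
send_rows(commands=[0,0.006,-0.001,-0.004,0,-0.0015,-0.4,0,0,0,-0.012,0,0,-0.4,0,0,0,-0.025,0,0,-0.4,0,0,0,-0.03,0,0,-1,0,0,0,-0.03,0,0,-1,0,0,0,-0.025,-0.01,0,-1,0,0,0,0,-0.03,0,-1,0,0,0,0,-0.036,0,-1,0,0,0,0,-0.036,0,-1,0,0,0,0,-0.036,0,-1,0,0,0,0,-0.036,0,-1,0,0,0,0,-0.036,0,-1])

```text
time_s: 13.15
position: [443.9, 37.5, 287.0]
tcp_rot: [0.318, 1.567, 0.332]
contact_force: [0.8, 0.2, -0.6]
grip_width: 0.996
```

```bash
python3 -c "
from h import *
go([440,-262,230],1.57)"
```

```text
t 13.15 p [443.9  37.5 287. ] jaw 1.585 q [-0.17  0.2   1.78  0.    1.16 -1.75] F [ 0.8  0.2 -0.6] w 0.996
turn tool [ 0.0148  0.0034 -0.0011] shift tool m [ 0.0566 -0.2994 -0.0083] with final axes [ 0.057  -0.2995 -0.0037]
tool z in world [1.    0.014 0.003]
```

Emit:
send_rows(commands=[0.0148,0.0034,-0.001,0.005,-0.036,0,-1,0,0,0,0.005,-0.036,0,-1,0,0,0,0.005,-0.036,0,-1,0,0,0,0.005,-0.036,0,-1,0,0,0,0.005,-0.036,0,-1,0,0,0,0.005,-0.036,0,-1,0,0,0,0.005,-0.034,0,-1,0,0,0,0.01,-0.02,0,-1,0,0,0,0.01,-0.01,0,-1,0,0,0,0,0,0,-1,0,0,0,0,0,0,-1])

```text
time_s: 14.07
position: [441.9, -263.6, 234.5]
tcp_rot: [-0.409, 1.562, -0.42]
contact_force: [0.4, 0.4, -0.0]
grip_width: 1.0
```

```bash
python3 look.py 12 440 -262 130
```

```text
t 14.07 p [ 441.9 -263.6  234.5] jaw 1.56 q [-0.76  0.36  1.7   0.    1.07 -2.32] F [ 0.4  0.4 -0. ] w 1.0
turn tool [-0.0105  0.008   0.0035] shift tool m [ 0.1045  0.0019 -0.0027] with final axes [ 0.1045  0.0016 -0.0019]
tool z in world [ 1.    -0.011  0.008]
```

View pics/wrist12.png

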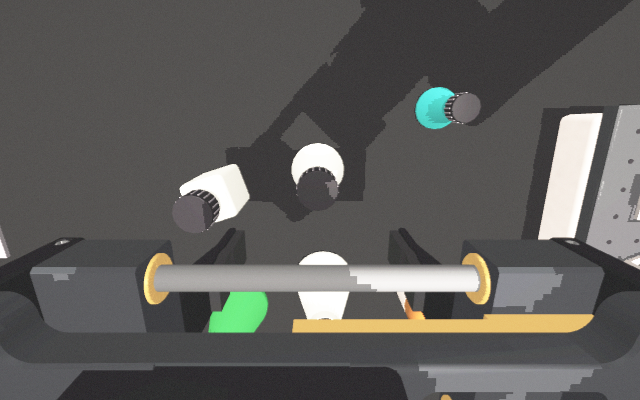

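View pics/cs12.png

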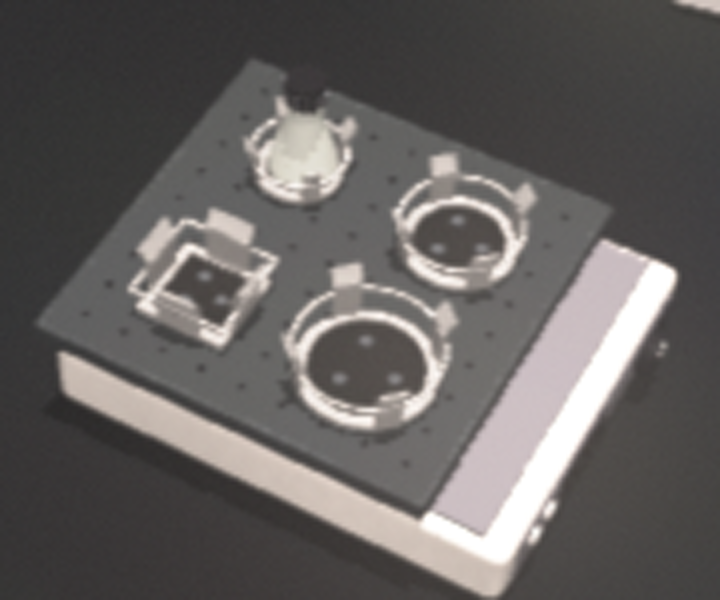

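```bash
python3 - <<'E'
from h import *
import pickle
W=pickle.load(open("12.pkl","rb"))["wrist"]
cv2.imwrite("pics/w12c.png",crop(cv2.imread("pics/wrist12.png"),170,130,370,230,4))
for p,z in [((317,189),118),((318,170),0),((194,213),118)]: print(unproj(W,p,z).round(1))
E
```

```text
[ 437.5 -262.9  118. ]
[ 442.4 -261.7    0. ]
[ 461.4 -387.8  118. ]
```

View pics/w12c.png

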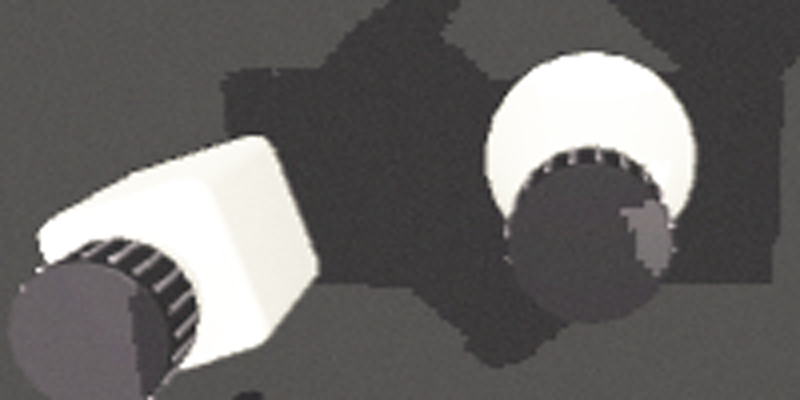

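Emit:
send_rows(commands=[-0.0105,0.008,0.0035,0.01,0.0012,-0.002,-1,0,0,0,0.02,0,0,-1,0,0.002,0,0.02,0,-0.001,-1,0,0.002,0,0.02,0,-0.001,-1,0,0.002,0,0.018,0,-0.001,-1,0,0.002,0,0.01,0,-0.001,-1,0,0,0,0,0,0,-1,0,0,0,0,0,0,-1])

```text
time_s: 14.88
position: [438.4, -251.4, 135.3]
tcp_rot: [-2.736, 1.565, -2.716]
contact_force: [0.7, 0.0, -0.1]
grip_width: 1.001
```

```bash
python3 look.py 13 440.3 -262.3 87
```

```text
t 14.88 p [ 438.4 -251.4  135.3] jaw 1.591 q [-0.74  0.5   1.81 -0.01  0.83 -2.33] F [ 0.7  0.  -0.1] w 1.001
turn tool [ 0.0208 -0.0051  0.0022] shift tool m [ 0.0483 -0.0108  0.0019] with final axes [ 0.0483 -0.0109  0.0019]
tool z in world [ 1.     0.02  -0.005]
```

View pics/wrist13.png

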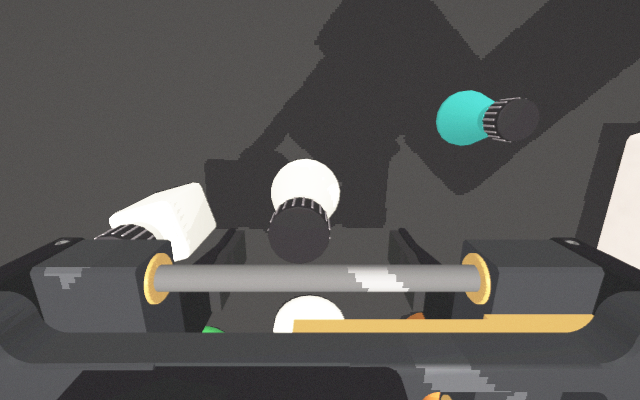

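Emit:
send_rows(commands=[0.0208,-0.005,0.002,0,-0.011,0.002,-1,0,0,0,0,0,0,-1,0,0,0,0,0,0,-1,0,0,0,0.008,0,0,-1,0,0,0,0.012,0,0,-1,0,0,0,0.01,0,0,-1,0,0,0,0.005,0,0,-1,0,0,0,0,0,0,-1])

```text
time_s: 15.7
position: [444.6, -268.4, 103.3]
tcp_rot: [-0.734, 1.556, -0.739]
contact_force: [0.2, -0.2, 0.1]
grip_width: 1.004
```

```bash
python3 look.py 14 440.3 -262.3 87
```

```text
t 15.7 p [ 444.6 -268.4  103.3] jaw 1.566 q [-0.76  0.56  1.81  0.    0.75 -2.32] F [ 0.2 -0.2  0.1] w 1.004
turn tool [-0.0041  0.0113  0.0103] shift tool m [ 0.0162  0.0063 -0.0045] with final axes [ 0.0163  0.0061 -0.0043]
tool z in world [ 1.    -0.005  0.011]
```

View pics/cw14.png

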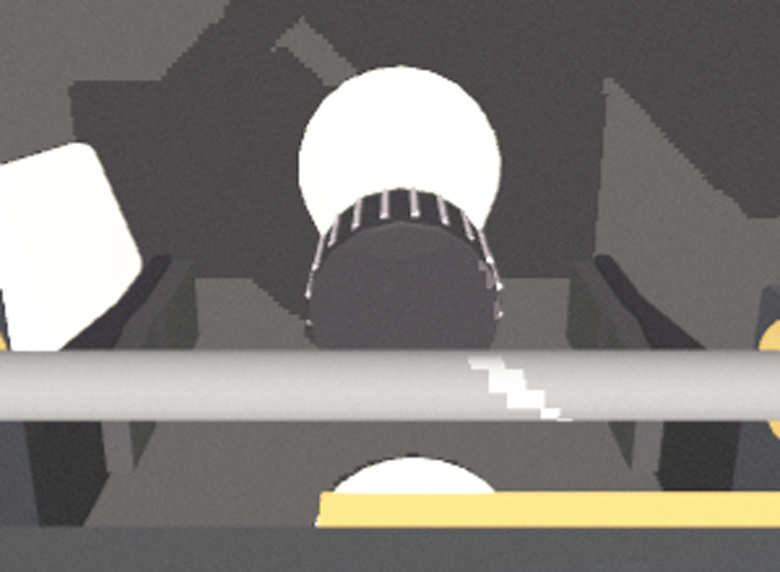

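Emit:
send_rows(commands=[-0.004,0.011,0.01,0,0.0055,-0.004,-1,0,0,0,0,0,0,-1,0,0,0,0,0,0,-1,0,0,0,0.005,0,0,-1,0,0,0,0.006,0,0,-1,0,0,0,0.004,0,0,-1,0,0,0,0,0,0,-1,0,0,0,0,0,0,-1])

```text
time_s: 16.52
position: [441.9, -263.4, 89.6]
tcp_rot: [-0.756, 1.566, -0.756]
contact_force: [-0.7, -0.7, 0.4]
grip_width: 1.001
```

```bash
python3 -c "
from h import *
go([440.3,-262.3,87],1.57)"
```

```text
t 16.52 p [ 441.9 -263.4   89.6] jaw 1.571 q [-0.76  0.59  1.83 -0.    0.72 -2.33] F [-0.7 -0.7  0.4] w 1.001
turn tool [0.001  0.0036 0.0034] shift tool m [ 0.0026  0.0012 -0.0016] with final axes [ 0.0026  0.0011 -0.0016]
tool z in world [1.    0.    0.004]
```

Emit:
send_rows(commands=[0,0.0036,0.0034,0.0026,0.0011,-0.0016,0.2,0,0,0,0,0,0,0.5,0,0,0,0,0,0,1,0,0,0,0,0,0,1,0,0,0,0,0,0,1,0,0,0,0,0,0,1,0,0,0,0,0,0,1,0,0,0,0,0,0,1,0,0,0,0,0,0,1,0,0,0,0,0,0,1], newtons=18)

```text
time_s: 17.35
position: [440.2, -262.5, 86.6]
tcp_rot: [2.749, 1.571, 2.75]
contact_force: [-0.4, 0.7, 0.1]
grip_width: 0.478
```

Emit:
send_rows(commands=[0,0,0,0,0,0,1,0,0,0,0,0,0,1])

```text
time_s: 17.52
position: [440.2, -262.5, 86.6]
tcp_rot: [2.921, 1.571, 2.922]
contact_force: [0.5, 0.0, -0.8]
grip_width: 0.478
```

Emit:
send_rows(commands=[0,0,0,-0.006,0,0,1,0,0,0,-0.012,0,0,1,0,0,0,-0.02,0,0,1,0,0,0,-0.025,0,0,1,0,0,0,-0.025,0,0,1,0,0,0,-0.025,0,0,1,0,0,0,-0.025,0,0,1,0,0,0,-0.02,0,0,1,0,0,0,-0.008,0,0,1,0,0,0,0,0,0,1])

```text
time_s: 18.35
position: [438.0, -260.3, 260.8]
tcp_rot: [2.37, 1.562, 2.37]
contact_force: [0.0, -0.6, -2.1]
grip_width: 0.476
```

```bash
python3 look.py 15 574.5 257.3 255
```

```text
t 18.35 p [ 438.  -260.3  260.8] jaw 1.571 q [-0.76  0.33  1.67  0.    1.16 -2.33] F [ 0.  -0.6 -2.1] w 0.476
turn tool [ 0.0009 -0.006  -0.0058] shift tool m [0.008  0.5175 0.1366] with final axes [0.0058 0.5177 0.1361]
tool z in world [ 1.     0.    -0.006]
```

View pics/wrist15.png

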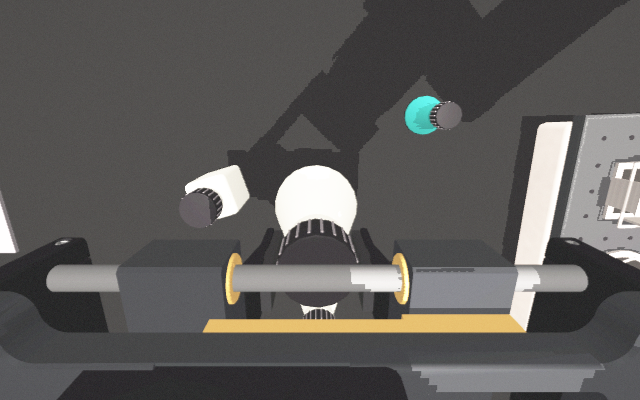

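Emit:
send_rows(commands=[0,-0.006,-0.006,0,0.01,0.003,1,0,0,0,0,0.02,0.006,1,0,0,0,0,0.03,0.009,1,0,0,0,0,0.036,0.01,1,0,0,0,0,0.036,0.01,1,0,0,0,0,0.036,0.01,1,0,0,0,0,0.036,0.01,1,0,0,0,0,0.036,0.01,1,0,0,0,0,0.036,0.01,1,0,0,0,0,0.036,0.01,1,0,0,0,0,0.036,0.01,1,0,0,0,0,0.036,0.01,1])

```text
time_s: 19.5
position: [538.0, 144.2, 239.9]
tcp_rot: [2.776, 1.528, 2.761]
contact_force: [0.5, -0.6, -1.0]
grip_width: 0.476
```

```bash
python3 -c "
from h import *
go([574.5,257.3,250],1.57)"
```

```text
t 19.5 p [538.  144.2 239.9] jaw 1.555 q [ 0.05  0.43  1.56  0.02  1.19 -1.51] F [ 0.5 -0.6 -1. ] w 0.476
turn tool [-0.0149 -0.0401 -0.0157] shift tool m [-0.0097  0.1138  0.0344] with final axes [-0.0101  0.1131  0.0365]
tool z in world [ 0.999 -0.015 -0.04 ]
```

Emit:
send_rows(commands=[-0.01,-0.025,-0.01,-0.005,0.028,0.008,1,-0.005,-0.015,-0.006,-0.003,0.026,0.008,1,0,0,0,0,0.022,0.006,1,0,0,0,0,0.014,0.004,1,0,0,0,0,0.006,0.002,1,0,0,0,0,0,0,1,0,0,0,0,0,0,1])

```text
time_s: 20.08
position: [557.5, 257.7, 234.1]
tcp_rot: [-3.111, 1.549, -3.098]
contact_force: [-0.2, 0.1, -0.7]
grip_width: 0.477
```

```bash
python3 -c "
from h import *
go([574.5,257.3,245],1.57)"
```

```text
t 20.08 p [557.5 257.7 234.1] jaw 1.584 q [ 0.25  0.51  1.43  0.    1.22 -1.34] F [-0.2  0.1 -0.7] w 0.477
turn tool [ 0.0137 -0.0219  0.0008] shift tool m [-0.0113 -0.0006  0.0168] with final axes [-0.0109 -0.0004  0.017 ]
tool z in world [ 1.     0.013 -0.022]
```

Emit:
send_rows(commands=[0.0137,-0.022,0,0,0,0.009,1,0,0,0,0,0,0.008,1,0,0,0,0,0,0,1,0,0,0,0,0,0,1])

```text
time_s: 20.42
position: [574.7, 253.9, 232.1]
tcp_rot: [-2.15, 1.567, -2.156]
contact_force: [0.1, -0.7, -1.5]
grip_width: 0.472
```

```bash
python3 look.py 16 574.5 257.3 210
```

```text
t 20.42 p [574.7 253.9 232.1] jaw 1.564 q [ 0.24  0.52  1.41 -0.    1.21 -1.32] F [ 0.1 -0.7 -1.5] w 0.472
turn tool [-0.0055 -0.0022  0.0033] shift tool m [ 0.0221  0.0035 -0.0002] with final axes [ 0.0221  0.0034 -0.0002]
tool z in world [ 1.    -0.006 -0.002]
```

View pics/cs16.png

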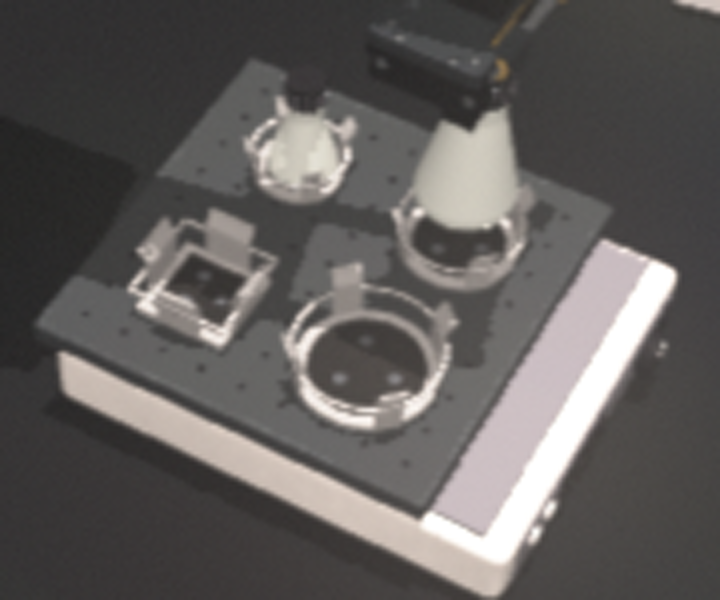

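View pics/cw16.png

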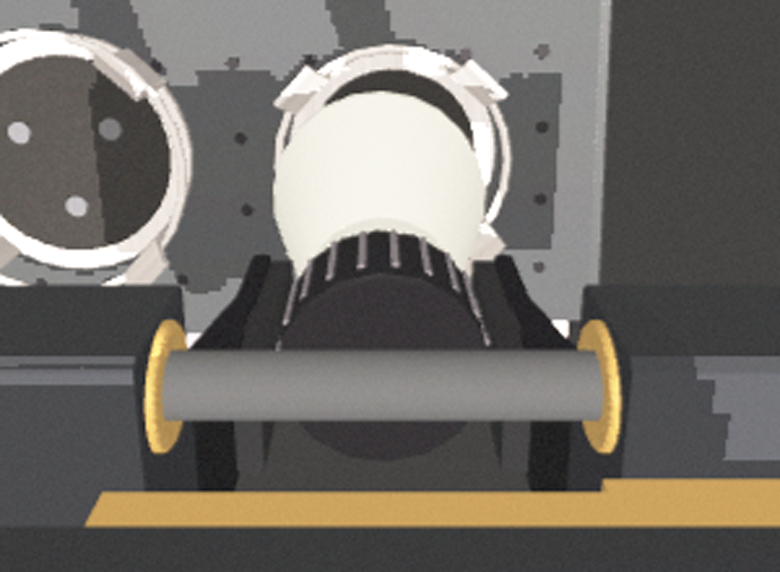

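Emit:
send_rows(commands=[-0.0055,-0.002,0.003,0,0.0045,0,1,0,0,0,0,0,0,1,0,0,0,0,0,0,1,0,0,0,0.005,0,0,1,0,0,0,0.007,0,0,1,0,0,0,0.005,0,0,1,0,0,0,0,0,0,1])

```text
time_s: 21.15
position: [574.3, 259.0, 214.5]
tcp_rot: [0.467, 1.569, 0.467]
contact_force: [0.2, 0.2, -1.5]
grip_width: 0.475
```

```bash
python3 look.py 17 574.5 258.5 190
```

```text
t 21.15 p [574.3 259.  214.5] jaw 1.571 q [ 0.25  0.54  1.43  0.    1.17 -1.32] F [ 0.2  0.2 -1.5] w 0.475
turn tool [ 0.0008  0.0015 -0.0007] shift tool m [ 0.0245 -0.0005  0.0002] with final axes [ 0.0245 -0.0005  0.0002]
tool z in world [ 1.    -0.     0.001]
```

View pics/cs17.png

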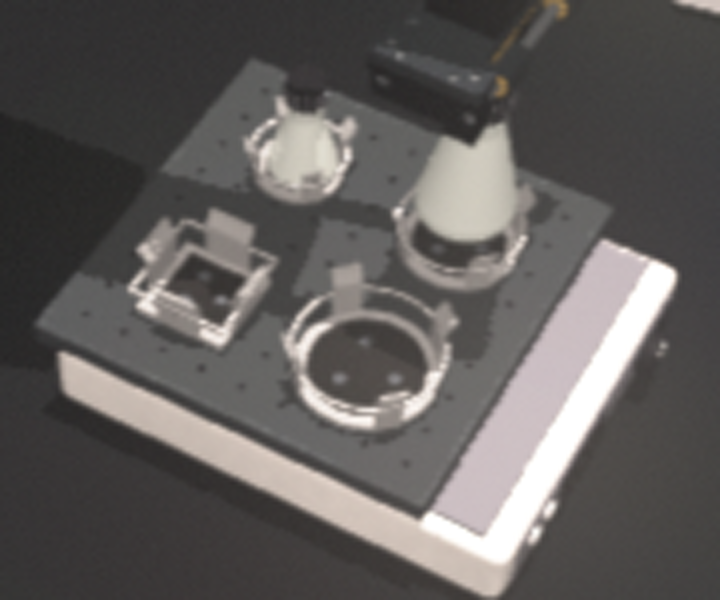

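View pics/cw17.png

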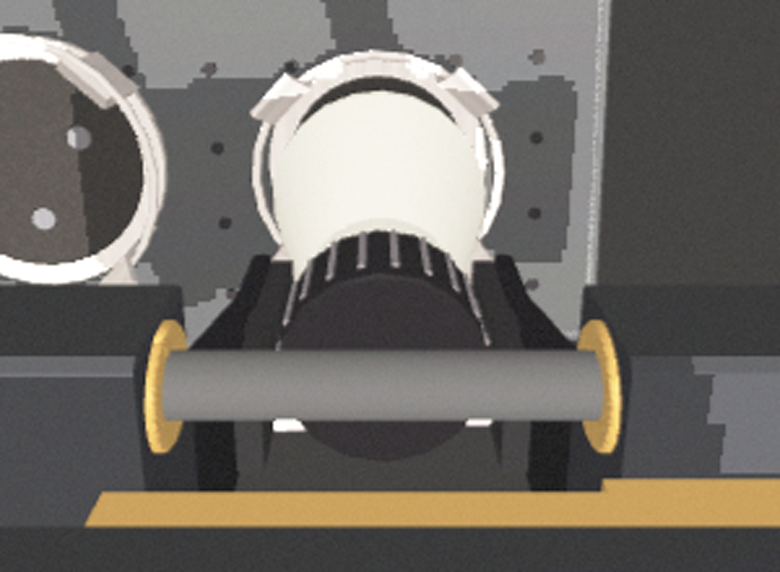

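Emit:
send_rows(commands=[0,0.001,0,0.004,-0.0008,0,1,0,0,0,0.006,0,0,1,0,0,0,0.006,0,0,1,0,0,0,0.004,0,0,1,0,0,0,0.002,0,0,1,0,0,0,0,0,0,1])

```text
time_s: 21.8
position: [575.6, 258.4, 191.9]
tcp_rot: [0.409, 1.567, 0.409]
contact_force: [0.4, -0.2, -1.5]
grip_width: 0.478
```

```bash
python3 look.py 18 574.5 258.3 181
```

```text
t 21.8 p [575.6 258.4 191.9] jaw 1.571 q [ 0.24  0.57  1.45  0.    1.12 -1.33] F [ 0.4 -0.2 -1.5] w 0.478
turn tool [ 0.0006  0.0035 -0.0015] shift tool m [ 0.0108 -0.0001 -0.0012] with final axes [ 0.0109 -0.0001 -0.0011]
tool z in world [ 1.    -0.     0.003]
```

View pics/cs18.png

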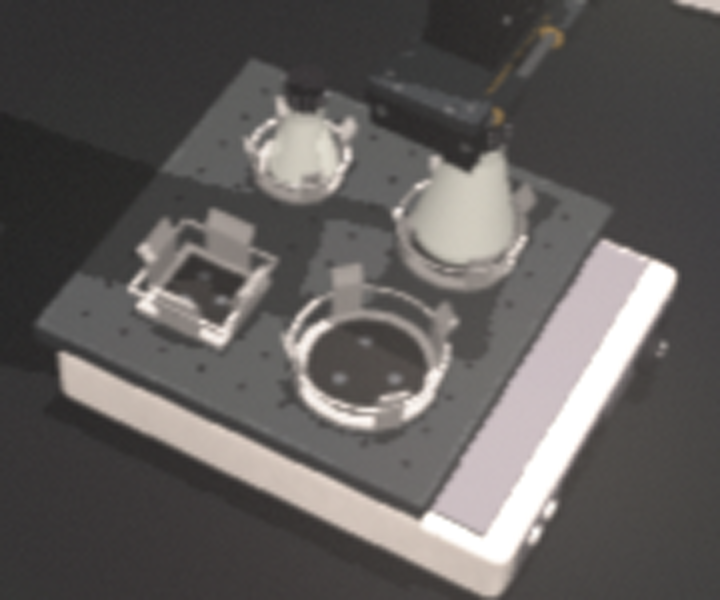

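View pics/cw18.png

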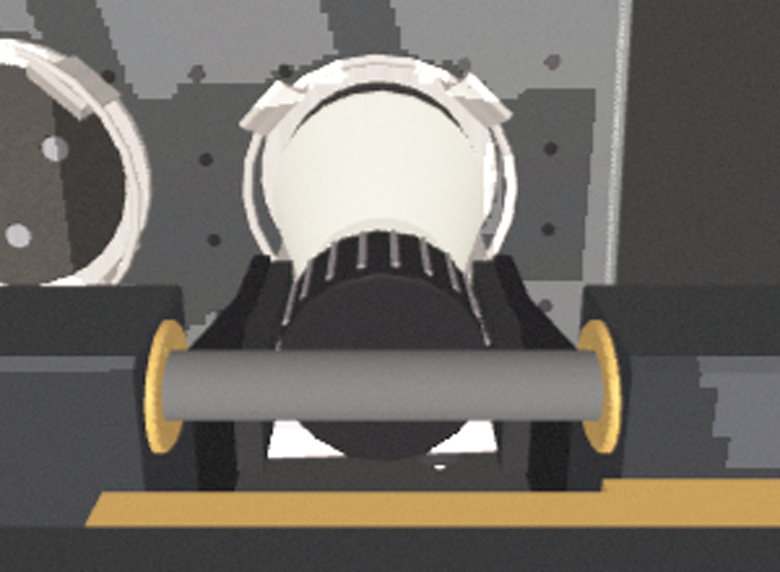

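Centred. Lower the last 11 mm.

Emit:
send_rows(commands=[0,0.0035,-0.0015,0.003,0,-0.0012,1,0,0,0,0.003,0,0,1,0,0,0,0.002,0,0,1,0,0,0,0,0,0,1,0,0,0,0,0,0,1])

```text
time_s: 22.37
position: [575.5, 258.8, 184.9]
tcp_rot: [0.227, 1.567, 0.227]
contact_force: [0.3, -1.6, -1.6]
grip_width: 0.479
```

Emit:
send_rows(commands=[0,0,0,0.002,0,0,1,0,0,0,0,0,0,1])

```text
time_s: 22.53
position: [575.5, 258.8, 182.8]
tcp_rot: [0.222, 1.567, 0.222]
contact_force: [0.7, -0.3, -0.5]
grip_width: 0.476
```

Emit:
send_rows(commands=[0,0,0,0.002,0,0,1,0,0,0,0,0,0,1])

```text
time_s: 22.7
position: [575.9, 258.8, 180.9]
tcp_rot: [0.222, 1.566, 0.222]
contact_force: [-0.2, -0.6, -1.4]
grip_width: 0.479
```

Emit:
send_rows(commands=[0,0,0,0.0015,0,0,1,0,0,0,0,0,0,1])

```text
time_s: 22.87
position: [577.3, 258.8, 181.0]
tcp_rot: [0.134, 1.563, 0.134]
contact_force: [-0.2, 0.8, -1.2]
grip_width: 0.478
```

Emit:
send_rows(commands=[0,0,0,0,0,0,0,0,0,0,0,0,0,-0.2,0,0,0,0,0,0,-0.5,0,0,0,0,0,0,-0.5,0,0,0,0,0,0,-0.5,0,0.007,0,0,0,-0.0025,-0.5])

```text
time_s: 23.37
position: [575.1, 258.9, 181.3]
tcp_rot: [0.725, 1.568, 0.725]
contact_force: [-0.1, 0.2, 0.6]
grip_width: 0.728
```

Emit:
send_rows(commands=[0,0,0,-0.004,0,0,-0.5,0,0,0,-0.012,0,0,-0.5,0,0,0,-0.025,0,0,-0.5,0,0,0,-0.03,0,0,-1,0,0,0,-0.03,0,0,-1,0,0,0,-0.02,0,0,-1,0,0,0,0,-0.01,0,-1,0,0,0,0,-0.02,0,-1,0,0,0,0,-0.036,0,-1,0,0,0,0,-0.036,0,-1,0,0,0,0,-0.036,0,-1,0,0,0,0,-0.036,0,-1])

```text
time_s: 24.37
position: [572.0, 84.6, 305.2]
tcp_rot: [2.455, 1.566, 2.468]
contact_force: [1.2, -0.7, -0.6]
grip_width: 0.995
```

```bash
python3 look.py 19 490 -388 300
```

```text
t 24.37 p [572.   84.6 305.2] jaw 1.585 q [-0.05  0.38  1.45  0.    1.32 -1.63] F [ 1.2 -0.7 -0.6] w 0.995
turn tool [ 0.0147 -0.0037 -0.003 ] shift tool m [ 0.0041 -0.4714 -0.0885] with final axes [ 0.0052 -0.4727 -0.0816]
tool z in world [ 1.     0.014 -0.004]
```

View pics/cs19.png

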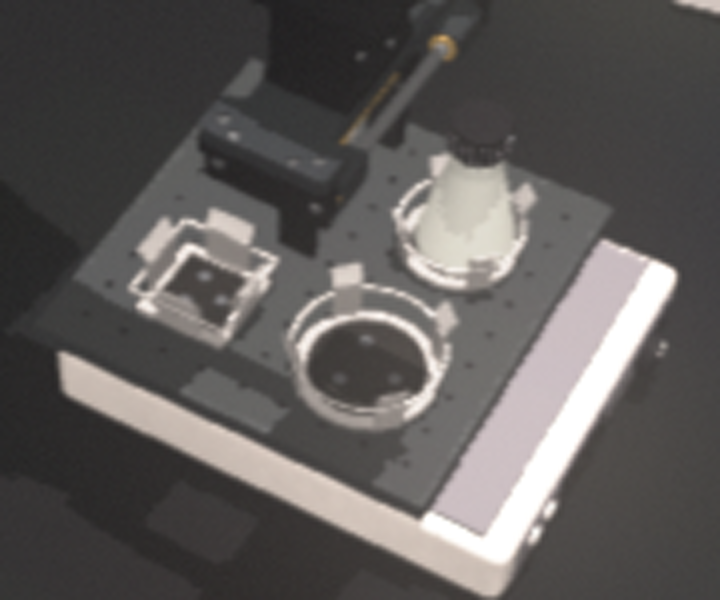

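View pics/wrist19.png

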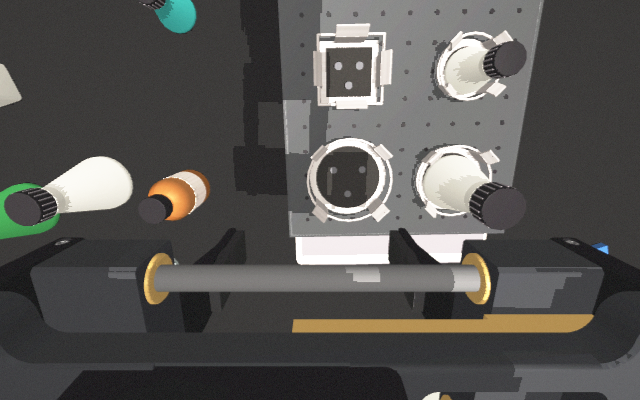

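```bash
python3 - <<'E'
from h import *
cv2.imwrite("pics/w19c.png",crop(cv2.imread("pics/wrist19.png"),290,10,530,240,2.6))
E
```

```text
(no output)
```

View pics/w19c.png

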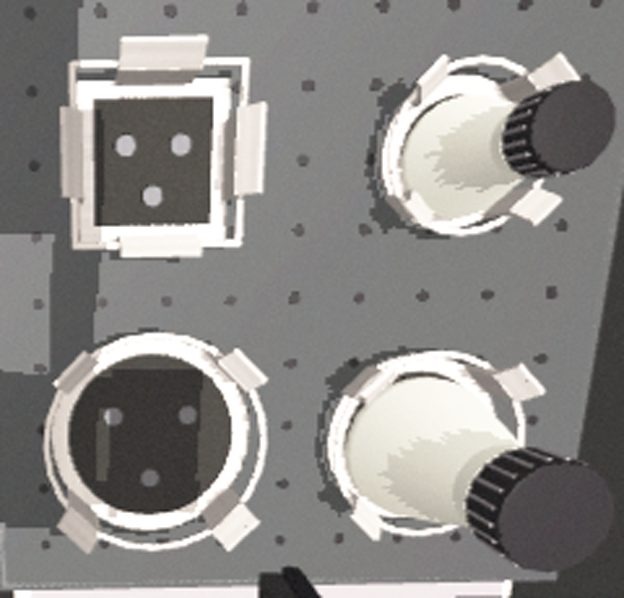

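```bash
python3 - <<'E'
from h import *
import pickle
D=pickle.load(open("19.pkl","rb")); W=D["wrist"]; T=D["top"]
w=lambda p:(290+p[0]/2.6,10+p[1]/2.6)
print("L",unproj(W,w((150,433)),93.5).round(1))
q=[unproj(W,w(p),93.5) for p in [(95,98),(212,98),(211,223),(95,226)]]
print(np.round(q,1),np.mean(q,0).round(1))
# bolts, both
for n,ps in [("Qb",[(125,146),(181,145),(152,195)]),("Lb",[(113,415),(188,414),(150,478)])]:
    print(n,[unproj(W,w(p),94).round(1) for p in ps])
pl=[unproj(W,w(p),90) for p in [(5,585),(555,575)]]
print(pl)
im=T["color"][:,:,::-1]; cv2.imwrite("pics/t19c.png",crop(im,425,205,485,260,10))
E
```

```text
L [573.5 126.7  93.5]
[[421.1  95.5  93.5]
 [420.4 147.8  93.5]
 [473.2 150.9  93.5]
 [475.3  96.7  93.5]] [447.5 122.7  93.5]
Qb [array([440.8, 109.5,  94. ]), array([440. , 134.9,  94. ]), array([461.4, 122.7,  94. ])]
Lb [array([564.5, 107.8,  94. ]), array([563.5, 145.2,  94. ]), array([596.9, 127.7,  94. ])]
[array([658.74024659,  52.68021006,  90.        ]), array([649.28384799, 348.47590559,  90.        ])]
```

View pics/t19c.png

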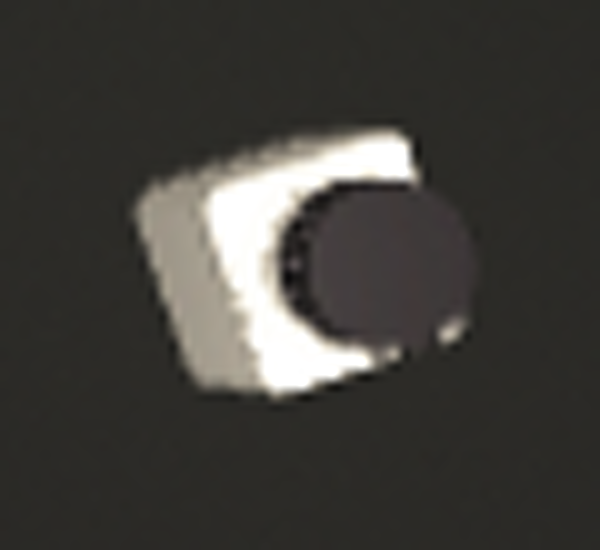

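Emit:
send_rows(commands=[0.02,-0.004,0,0,-0.038,-0.006,-1,0,0,0,0,-0.038,-0.006,-1,0,0,0,0,-0.038,-0.006,-1,0,0,0,0,-0.038,-0.006,-1,0,0,0,0,-0.038,-0.006,-1,0,0,0,0,-0.038,-0.006,-1,0,0,0,0,-0.038,-0.006,-1,0,0,0,0,-0.038,-0.006,-1,0,0,0,0,-0.036,-0.006,-1,0,0,0,0,-0.03,-0.006,-1,0,0,0,0,-0.02,-0.003,-1,0,0,0,0,-0.01,0,-1])

```text
time_s: 25.52
position: [505.6, -318.2, 293.9]
tcp_rot: [1.903, 1.555, 1.911]
contact_force: [0.6, 0.4, 0.2]
grip_width: 0.997
```

```bash
python3 -c "
from h import *
go([485,-388,270],1.5)"
```

```text
t 25.52 p [ 505.6 -318.2  293.9] jaw 1.578 q [-0.75  0.42  1.41  0.01  1.33 -2.33] F [0.6 0.4 0.2] w 0.997
turn tool [ 0.0785 -0.0059 -0.0151] shift tool m [ 0.0229 -0.07   -0.021 ] with final axes [ 0.0239 -0.071  -0.0156]
tool z in world [ 1.     0.008 -0.005]
```

Emit:
send_rows(commands=[0.078,-0.006,-0.015,0,-0.01,0,-1,0,0,0,0.005,-0.02,-0.006,-1,0,0,0,0.008,-0.02,-0.006,-1,0,0,0,0.006,-0.012,-0.003,-1,0,0,0,0,0,0,-1,0,0,0,0,0,0,-1])

```text
time_s: 26.02
position: [489.5, -376.3, 270.8]
tcp_rot: [1.649, 1.564, 1.579]
contact_force: [0.9, -0.2, 0.5]
grip_width: 0.998
```

```bash
python3 look.py 20 462 -388 200 1.5
```

```text
t 26.02 p [ 489.5 -376.3  270.8] jaw 1.501 q [-0.84  0.47  1.39  0.    1.28 -2.34] F [ 0.9 -0.2  0.5] w 0.998
turn tool [ 0.0007 -0.0005 -0.0066] shift tool m [ 0.0707 -0.014  -0.0266] with final axes [ 0.0708 -0.0136 -0.0266]
tool z in world [ 0.998 -0.07  -0.001]
```

View pics/wrist20.png

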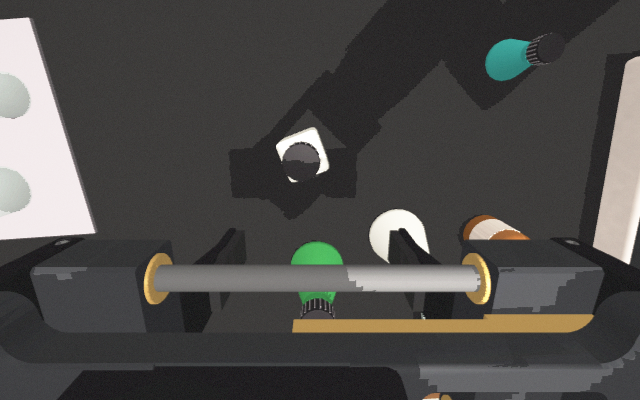

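```bash
python3 - <<'E'
from h import *
cv2.imwrite("pics/w20c.png",crop(cv2.imread("pics/wrist20.png"),265,115,345,195,8))
E
```

```text
(no output)
```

View pics/w20c.png

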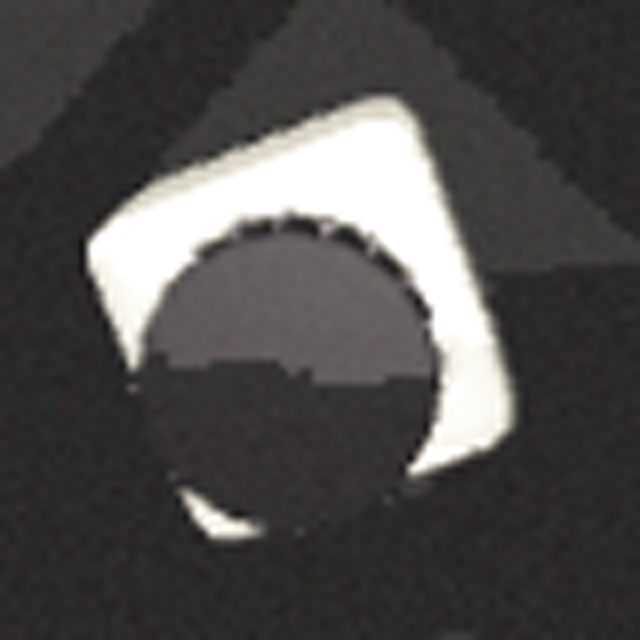

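```bash
python3 - <<'E'
from h import *
import pickle
W=pickle.load(open("20.pkl","rb"))["wrist"]
w=lambda p:(265+p[0]/8,115+p[1]/8)
for a,b,z in [((420,130),(512,415),74),((230,538),(490,443),74),((92,250),(190,505),74),((170,180),(370,103),40)]:
    A,B=unproj(W,w(a),z),unproj(W,w(b),z); v=B-A; ang=np.arctan2(v[1],v[0]); print(A.round(1),B.round(1),np.hypot(*v[:2]).round(1),round(ang%(np.pi/2),3))
print("cap",unproj(W,w((292,380)),118).round(1))
E
```

```text
[ 433.7 -369.4   74. ] [ 478.  -358.1   74. ] 45.7 0.25
[ 494.4 -403.6   74. ] [ 482.1 -361.8   74. ] 43.6 0.285
[ 448.  -420.4   74. ] [ 488.6 -409.4   74. ] 42.1 0.265
[ 441. -411.   40.] [ 431. -377.   40.] 35.4 0.288
cap [ 462.8 -389.3  118. ]
```

Emit:
send_rows(commands=[0,0,-0.0066,0,-0.007,-0.014,-1,0,0,0,0,-0.006,-0.012,-1,0,0,0,0.006,0,0,-1,0,0,0,0.02,0,0,-1,0,0,0,0.025,0,0,-1,0,0,0,0.025,0,0,-1,0,0,0,0.025,0,0,-1,0,0,0,0.015,0,0,-1,0,0,0,0,0,0,-1,0,0,0,0,0,0,-1])

```text
time_s: 27.0
position: [460.1, -388.4, 155.5]
tcp_rot: [-0.835, 1.559, -0.904]
contact_force: [0.7, 0.0, 0.5]
grip_width: 1.002
```

```bash
python3 -c "
from h import *
go([462.3,-389,87],1.5)"
```

```text
t 27.0 p [ 460.1 -388.4  155.5] jaw 1.502 q [-0.89  0.57  1.56 -0.    0.99 -2.39] F [0.7 0.  0.5] w 1.002
turn tool [0.0016 0.0078 0.0085] shift tool m [0.0685 0.0001 0.0018] with final axes [ 0.0685 -0.0005  0.0023]
tool z in world [ 0.998 -0.069  0.008]
```

Emit:
send_rows(commands=[0,0.0078,0.0085,0,0,0.002,-1,0,0,0,0,0,0,-1,0,0,0,0.008,0,0,-1,0,0,0,0.015,0,0,-1,0,0,0,0.015,0,0,-1,0,0,0,0.01,0,0,-1,0,0,0,0.004,0,0,-1,0,0,0,0,0,0,-1,0,0,0,0,0,0,-1])

```text
time_s: 27.75
position: [466.5, -393.7, 108.7]
tcp_rot: [-0.802, 1.554, -0.871]
contact_force: [0.0, -0.1, -0.9]
grip_width: 1.0
```

```bash
python3 look.py 21 462.3 -389 87 1.5
```

```text
t 27.75 p [ 466.5 -393.7  108.7] jaw 1.501 q [-0.88  0.65  1.58  0.    0.9  -2.39] F [ 0.  -0.1 -0.9] w 1.0
turn tool [0.0014 0.0114 0.0117] shift tool m [ 0.0215  0.0046 -0.0047] with final axes [ 0.0217  0.0044 -0.0045]
tool z in world [ 0.998 -0.069  0.011]
```

View pics/cw21.png

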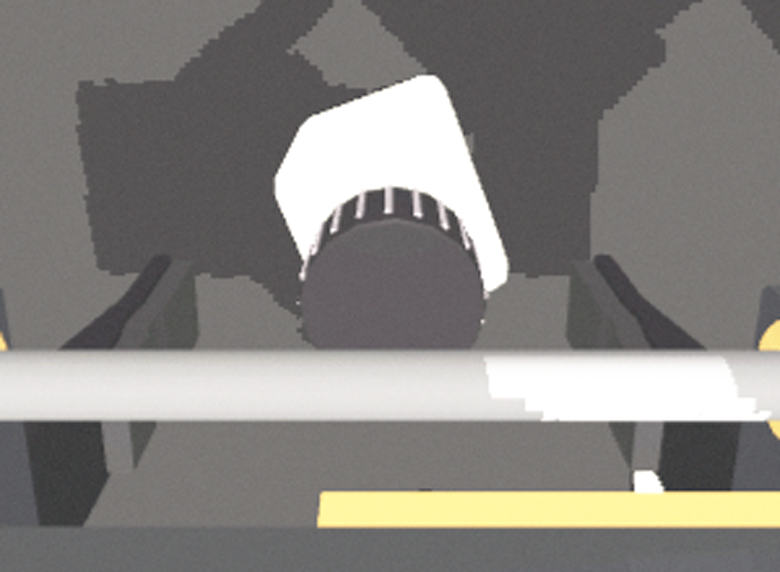

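Emit:
send_rows(commands=[0,0.011,0.011,0,0.004,-0.0045,-1,0,0,0,0,0,0,-1,0,0,0,0,0,0,-1,0,0.001,0.001,0.006,0,0,-1,0,0.001,0.001,0.008,0,0,-1,0,0,0,0.006,0,0,-1,0,0,0,0,0,0,-1,0,0,0,0,0,0,-1])

```text
time_s: 28.57
position: [462.7, -389.9, 88.7]
tcp_rot: [-1.523, 1.57, -1.592]
contact_force: [0.3, 0.2, -0.5]
grip_width: 1.002
```

```bash
python3 -c "
from h import *
go([462.3,-389,87],1.5)"
```

```text
t 28.57 p [ 462.7 -389.9   88.7] jaw 1.501 q [-0.88  0.68  1.59 -0.    0.87 -2.39] F [ 0.3  0.2 -0.5] w 1.002
turn tool [0.0014 0.     0.0006] shift tool m [ 0.0017  0.0009 -0.0004] with final axes [ 0.0017  0.0009 -0.0004]
tool z in world [ 0.998 -0.069  0.   ]
```

Emit:
send_rows(commands=[0,0,0,0.0017,0.0009,0,0.2,0,0,0,0,0,0,0.5,0,0,0,0,0,0,1,0,0,0,0,0,0,1,0,0,0,0,0,0,1,0,0,0,0,0,0,1,0,0,0,0,0,0,1,0,0,0,0,0,0,1,0,0,0,0,0,0,1,0,0,0,0,0,0,1,0,0,0,0,0,0,1], newtons=18)

```text
time_s: 29.48
position: [462.7, -389.1, 86.8]
tcp_rot: [-1.597, 1.57, -1.666]
contact_force: [-0.6, -0.1, 0.1]
grip_width: 0.473
```

Emit:
send_rows(commands=[0,0,0,-0.006,0,0,1,0,0,0,-0.012,0,0,1,0,0,0,-0.02,0,0,1,0,0,0,-0.025,0,0,1,0,0,0,-0.025,0,0,1,0,0,0,-0.025,0,0,1,0,0,0,-0.025,0,0,1,0,0,0,-0.02,0,0,1,0,0,0,-0.012,0,0,1,0,0,0,0,0,0,1])

```text
time_s: 30.32
position: [461.7, -387.3, 270.9]
tcp_rot: [2.483, 1.569, 2.414]
contact_force: [0.6, -0.4, -0.9]
grip_width: 0.474
```

```bash
python3 look.py 22 447 122.5 260 1.262
```

```text
t 30.32 p [ 461.7 -387.3  270.9] jaw 1.502 q [-0.88  0.45  1.43 -0.    1.26 -2.38] F [ 0.6 -0.4 -0.9] w 0.474
turn tool [ 0.2396 -0.0014 -0.0008] shift tool m [ 0.0115  0.5075 -0.0499] with final axes [ 0.0109  0.4812 -0.1689]
tool z in world [ 0.998 -0.069 -0.001]
```

View pics/cw22.png

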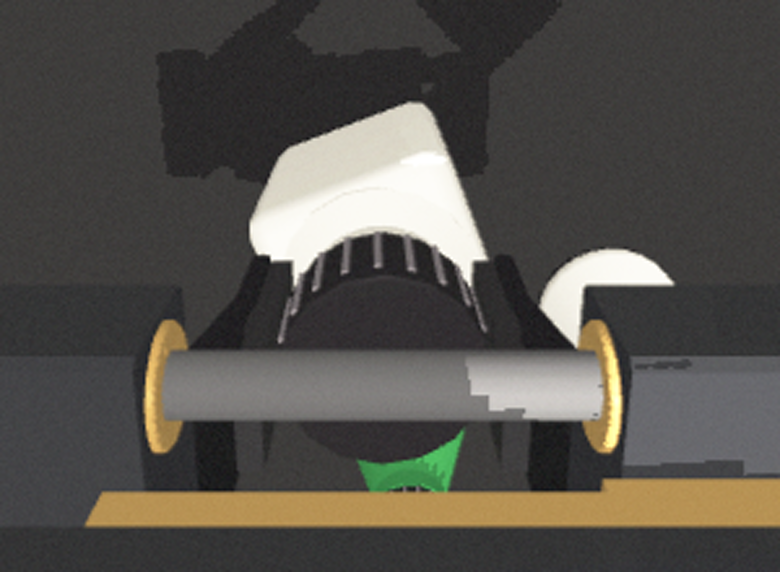

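```bash
python3 - <<'E'
from h import *
import pickle
W=pickle.load(open("22.pkl","rb"))["wrist"]
w=lambda p:(170+p[0]/2.6,130+p[1]/2.6)
for a,b,z in [((292,148),(408,104),184),((262,210),(430,155),260)]:
    A,B=unproj(W,w(a),z),unproj(W,w(b),z); v=B-A; print(A.round(1),B.round(1),np.hypot(*v[:2]).round(1),round(np.arctan2(v[1],v[0])%(np.pi/2),3))
E
```

```text
[ 444.5 -415.6  184. ] [ 432.2 -375.5  184. ] 42.0 0.299
[ 440.8 -414.   260. ] [ 429.9 -372.9  260. ] 42.6 0.259
```

Emit:
send_rows(commands=[0,-0.001,0,0,0.01,0,1,0,0,0,0,0.02,-0.002,1,0,0,0,0,0.03,-0.003,1,0,0,0,0,0.036,-0.004,1,0,0,0,0,0.036,-0.004,1,0,0,0,0,0.036,-0.004,1,0,0,0,0,0.036,-0.004,1,0,0,0,0,0.036,-0.004,1,0,0,0,0,0.036,-0.004,1,0,0,0,0,0.036,-0.004,1,0,0,0,0,0.036,-0.004,1,0,0,0,0,0.036,-0.003,1])

```text
time_s: 31.47
position: [434.7, 21.1, 255.4]
tcp_rot: [2.549, 1.524, 2.465]
contact_force: [1.6, -0.7, -2.0]
grip_width: 0.478
```

```bash
python3 -c "
from h import *
go([447,122.5,250],1.257)"
```

```text
t 31.47 p [434.7  21.1 255.4] jaw 1.486 q [-0.22  0.24  1.82  0.02  1.12 -1.72] F [ 1.6 -0.7 -2. ] w 0.478
turn tool [ 0.2296 -0.0416 -0.0215] shift tool m [0.0079 0.1019 0.0039] with final axes [ 0.0054  0.1002 -0.0196]
tool z in world [ 0.996 -0.083 -0.039]
```

Emit:
send_rows(commands=[0.06,-0.02,-0.01,0,0.028,0.002,1,0.06,-0.015,-0.006,0,0.026,0,1,0.06,0,0,0,0.02,-0.001,1,0.05,0,0,0,0.01,0,1,0,0,0,0,0,0,1,0,0,0,0,0,0,1])

```text
time_s: 31.97
position: [436.0, 118.8, 249.5]
tcp_rot: [2.97, 1.543, 2.658]
contact_force: [-0.4, -0.3, -1.6]
grip_width: 0.477
```

```bash
python3 -c "
from h import *
go([447,122.5,235],1.257)"
```

```text
t 31.97 p [436.  118.8 249.5] jaw 1.258 q [ 0.01  0.27  1.8   0.01  1.1  -1.26] F [-0.4 -0.3 -1.6] w 0.477
turn tool [ 0.0015 -0.0274 -0.0047] shift tool m [0.0143 0.0069 0.0097] with final axes [0.0145 0.007  0.0093]
tool z in world [ 0.951 -0.307 -0.027]
```

Emit:
send_rows(commands=[0,-0.027,-0.0047,0,0.006,0.009,1,0,0,0,0,0,0,1,0,0,0,0,0,0,1])

```text
time_s: 32.22
position: [445.4, 120.5, 247.5]
tcp_rot: [-2.235, 1.567, -2.546]
contact_force: [0.1, 0.4, -0.9]
grip_width: 0.476
```

```bash
python3 look.py 23 447 122.5 225 1.257
```

```text
t 32.22 p [445.4 120.5 247.5] jaw 1.259 q [ 0.02  0.27  1.79 -0.    1.08 -1.24] F [ 0.1  0.4 -0.9] w 0.476
turn tool [ 0.0025 -0.0021  0.0027] shift tool m [0.0225 0.0025 0.0009] with final axes [0.0225 0.0024 0.0009]
tool z in world [ 0.952 -0.306 -0.002]
```

View pics/cs23.png

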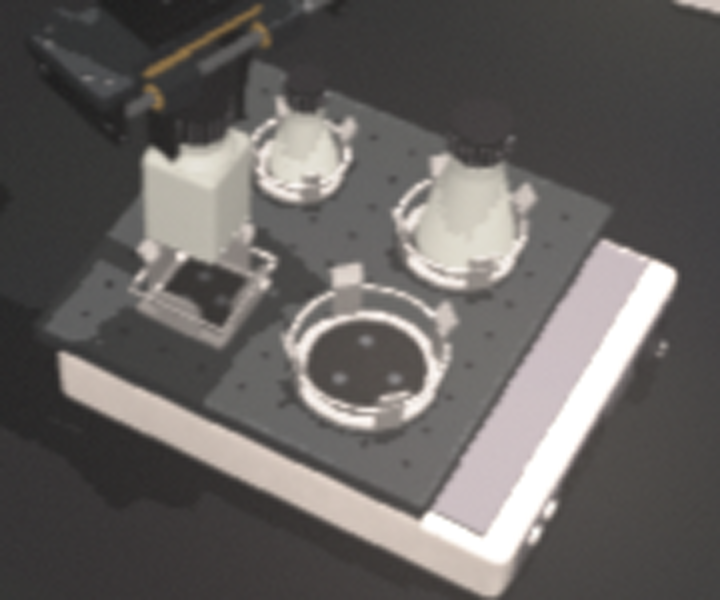

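View pics/cw23.png

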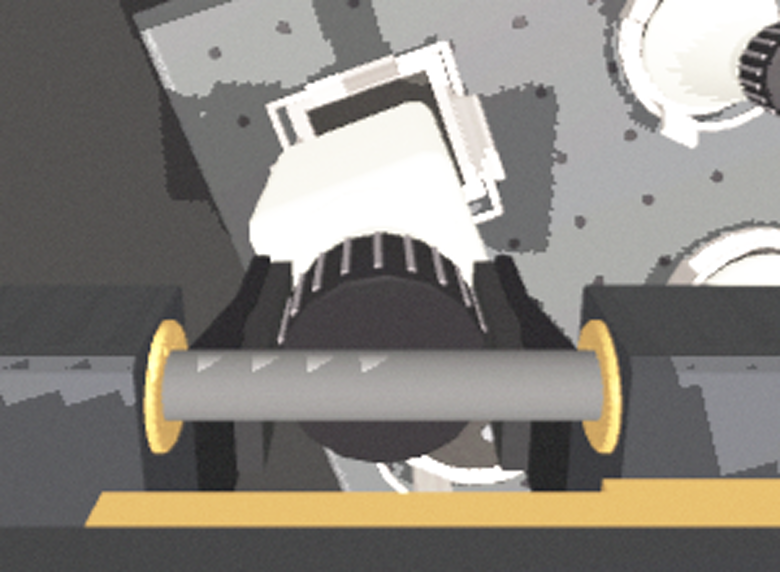

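Emit:
send_rows(commands=[0.0025,-0.002,0.0027,0,0.0024,0.001,1,0,0,0,0,0,0,1,0,0,0,0.006,0,0,1,0,0,0,0.008,0,0,1,0,0,0,0.005,0,0,1,0,0,0,0,0,0,1,0,0,0,0,0,0,1])

```text
time_s: 32.95
position: [447.8, 121.1, 226.9]
tcp_rot: [0.714, 1.57, 0.396]
contact_force: [0.2, 0.1, -0.4]
grip_width: 0.476
```

```bash
python3 look.py 24 447 122.5 200 1.257
```

```text
t 32.95 p [447.8 121.1 226.9] jaw 1.253 q [ 0.02  0.3   1.82  0.    1.02 -1.23] F [ 0.2  0.1 -0.4] w 0.476
turn tool [-0.0037  0.0009 -0.0007] shift tool m [ 0.0269  0.0011 -0.0012] with final axes [ 0.0269  0.0011 -0.0012]
tool z in world [ 0.95  -0.312  0.001]
```

View pics/cs24.png

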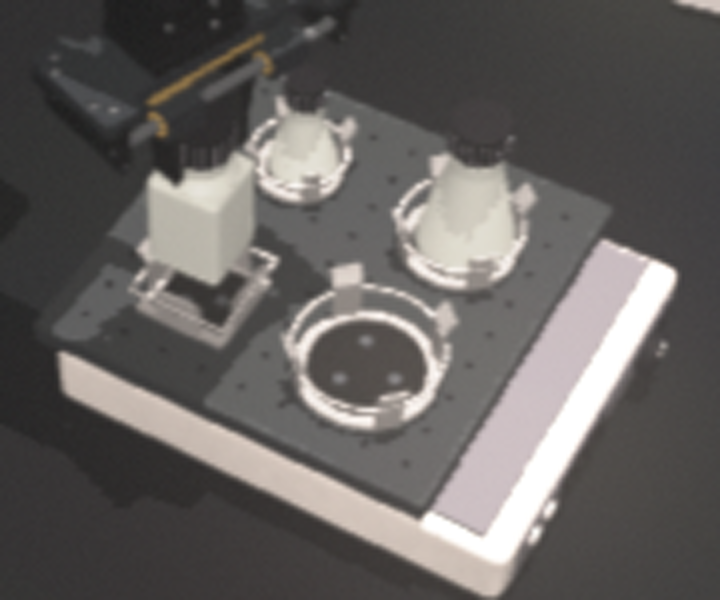

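View pics/cw24.png

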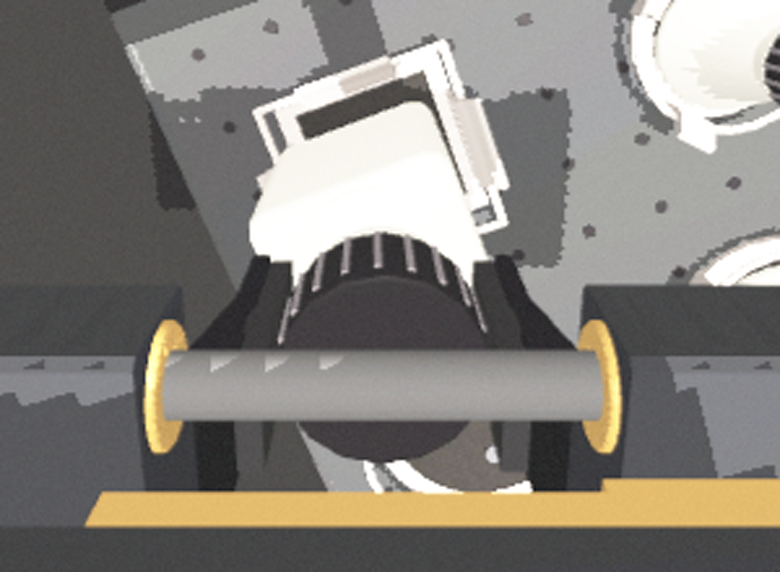

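```bash
python3 - <<'E'
from h import *
import pickle
W=pickle.load(open("24.pkl","rb"))["wrist"]
cv2.imwrite("pics/w24c.png",crop(cv2.imread("pics/wrist24.png"),250,135,380,235,6))
E
```

```text
(no output)
```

View pics/w24c.png

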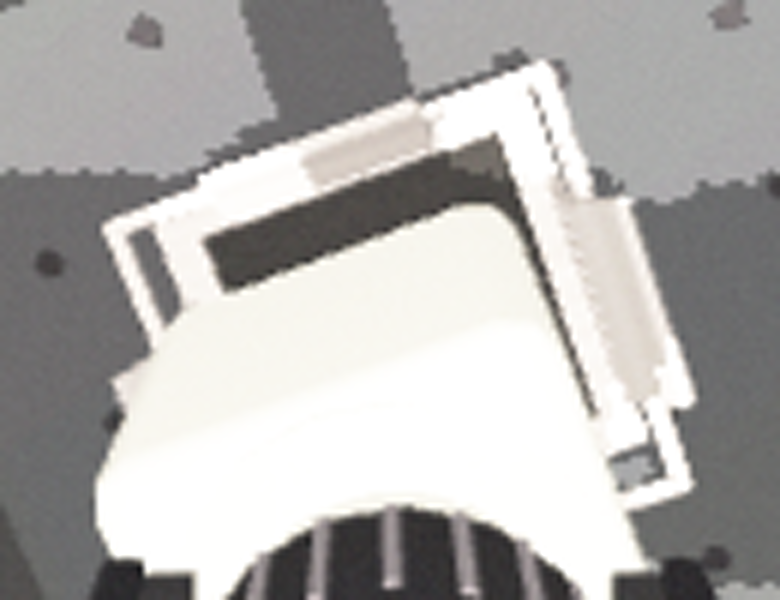

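```bash
python3 - <<'E'
from h import *
import pickle
W=pickle.load(open("24.pkl","rb"))["wrist"]
w=lambda p:(250+p[0]/6,135+p[1]/6)
A,B,C=[unproj(W,w(p),93.5) for p in [(205,240),(500,135),(597,410)]]
print(A,B,C); u=(B-A)[:2]; print(np.hypot(*u), np.arctan2(u[1],u[0])-np.pi/2); u/=np.hypot(*u); n=np.array([u[1],-u[0]])
print("clamp c",(A+B)[:2]/2+n*26.5)
# bottle edges z=140.5
E1,E2=[unproj(W,w(p),140.3) for p in [(215,295),(450,207)]]
v=(E2-E1)[:2]; print(E1,E2,np.arctan2(v[1],v[0])-np.pi/2); v/=np.hypot(*v); m=np.array([v[1],-v[0]])
print("edge dist to TCP along m",(np.array([447.8,121.1])-E1[:2])@m, "far edge of clamp inner dist", )
E
```

```text
[422.34253858  94.66325704  93.5       ] [420.90775412 148.27274306  93.5       ] [472.89376066 150.10977164  93.5       ]
53.62868260193718 0.02675724275651592
clamp c [448.11566058 122.17698238]
[422.67185859 101.3382113  140.3       ] [420.98081071 137.94718575 140.3       ] 0.04615935582255215
edge dist to TCP along m 26.013243610011852 far edge of clamp inner dist
```

Emit:
send_rows(commands=[0.008,0.001,-0.001,0.003,0.001,0,1,0,0,0,0.006,0,0,1,0,0,0,0.008,0,0,1,0,0,0,0.006,0,0,1,0,0,0,0.003,0,0,1,0,0,0,0,0,0,1,0,0,0,0,0,0,1])

```text
time_s: 33.68
position: [448.9, 122.3, 198.8]
tcp_rot: [0.213, 1.569, -0.113]
contact_force: [0.1, -0.1, -0.9]
grip_width: 0.475
```

```bash
python3 look.py 25 448 122.2 181 1.247
```

```text
t 33.68 p [448.9 122.3 198.8] jaw 1.245 q [ 0.03  0.35  1.85 -0.    0.94 -1.22] F [ 0.1 -0.1 -0.9] w 0.475
turn tool [-0.0022  0.0015 -0.0003] shift tool m [ 0.0178 -0.0004 -0.0008] with final axes [ 0.0178 -0.0004 -0.0008]
tool z in world [ 0.947 -0.32   0.002]
```

View pics/cs25.png

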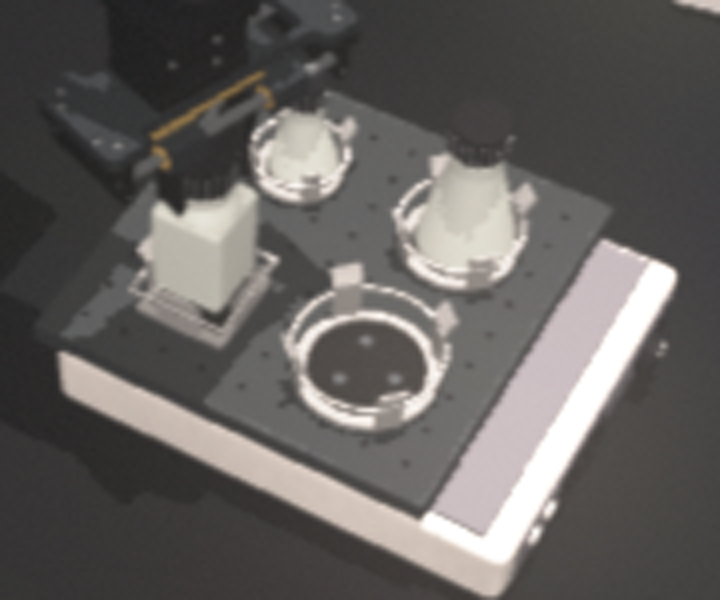

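View pics/cw25.png

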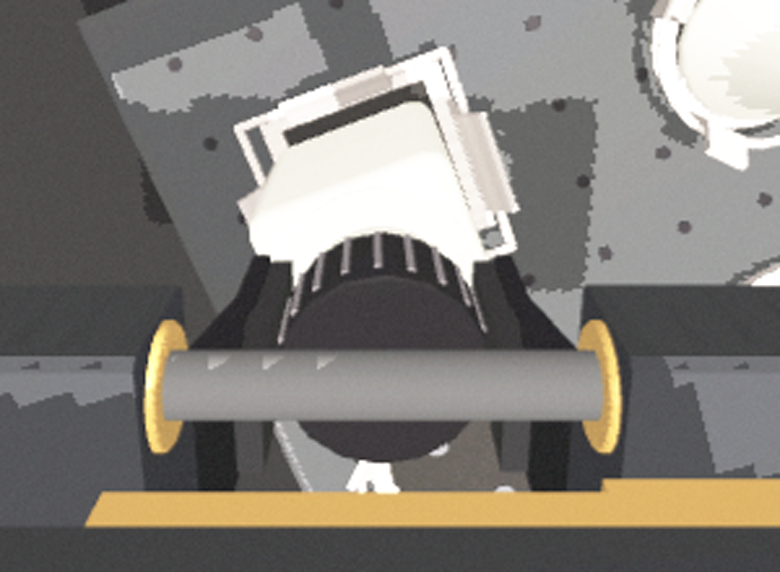

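Going in well. Continue to near 183.

Emit:
send_rows(commands=[0,0.0015,0,0.003,0,-0.001,1,0,0,0,0.005,0,0,1,0,0,0,0.004,0,0,1,0,0,0,0.001,0,0,1,0,0,0,0,0,0,1,0,0,0,0,0,0,1])

```text
time_s: 34.33
position: [448.8, 122.7, 185.6]
tcp_rot: [0.466, 1.568, 0.14]
contact_force: [-0.6, 0.2, -1.1]
grip_width: 0.473
```

```bash
python3 -c "
from h import *
go([448,122.2,181],1.247)"
```

```text
t 34.33 p [448.8 122.7 185.6] jaw 1.245 q [ 0.03  0.37  1.86  0.    0.9  -1.22] F [-0.6  0.2 -1.1] w 0.473
turn tool [-0.0023  0.0028 -0.0014] shift tool m [ 0.0046 -0.0007 -0.0006] with final axes [ 0.0046 -0.0007 -0.0006]
tool z in world [ 0.947 -0.32   0.003]
```

Emit:
send_rows(commands=[0,0.002,0,0.0025,0,-0.0005,1,0,0,0,0,0,0,1])

```text
time_s: 34.5
position: [448.4, 122.9, 182.9]
tcp_rot: [1.075, 1.569, 0.749]
contact_force: [-0.7, 1.1, -0.3]
grip_width: 0.476
```

Emit:
send_rows(commands=[0,0,0,0.002,0,0,1,0,0,0,0,0,0,1])

```text
time_s: 34.67
position: [448.5, 122.9, 180.8]
tcp_rot: [0.971, 1.569, 0.645]
contact_force: [0.3, 0.5, -0.8]
grip_width: 0.474
```

Emit:
send_rows(commands=[0,0,0,0.0015,0,0,1,0,0,0,0,0,0,1])

```text
time_s: 34.83
position: [449.7, 122.2, 180.8]
tcp_rot: [0.215, 1.566, -0.11]
contact_force: [-0.1, 0.4, -1.1]
grip_width: 0.476
```

Emit:
send_rows(commands=[0,0,0,0,0,0,0,0,0,0,0,0,0,-0.2,0,0,0,0,0,0,-0.4,0,0,0,0,0,0,-0.5,0,0,0,0,0,0,-0.5,0,0.004,-0.001,0,0,-0.001,-0.5])

```text
time_s: 35.33
position: [449.5, 122.6, 181.2]
tcp_rot: [0.414, 1.569, 0.088]
contact_force: [0.4, 0.4, -1.0]
grip_width: 0.73
```

Emit:
send_rows(commands=[0,0,0,-0.004,0,0,-0.5,0,0,0,-0.012,0,0,-0.5,0,0,0,-0.025,0,0,-0.5,0,0,0,-0.03,0,0,-0.5,0,0,0,-0.03,0,0,-1,0,0,0,-0.02,0,0,-1,-0.08,0,0,0,0,0,-1,-0.1,0,0,0,-0.01,0,-1,-0.08,0,0,0,-0.02,0,-1])

```text
time_s: 36.08
position: [443.6, 95.1, 310.0]
tcp_rot: [1.18, 1.569, 1.129]
contact_force: [-0.5, -0.2, -0.1]
grip_width: 0.979
```

```bash
python3 look.py 26 630 -261 300 1.57
```

```text
t 36.08 p [443.6  95.1 310. ] jaw 1.52 q [-0.04  0.18  1.72  0.    1.23 -1.56] F [-0.5 -0.2 -0.1] w 0.979
turn tool [-0.0505  0.0009 -0.002 ] shift tool m [ 0.0095 -0.3461  0.2044] with final axes [ 0.01   -0.3559  0.1867]
tool z in world [ 0.999 -0.051  0.001]
```

View pics/cs26.png

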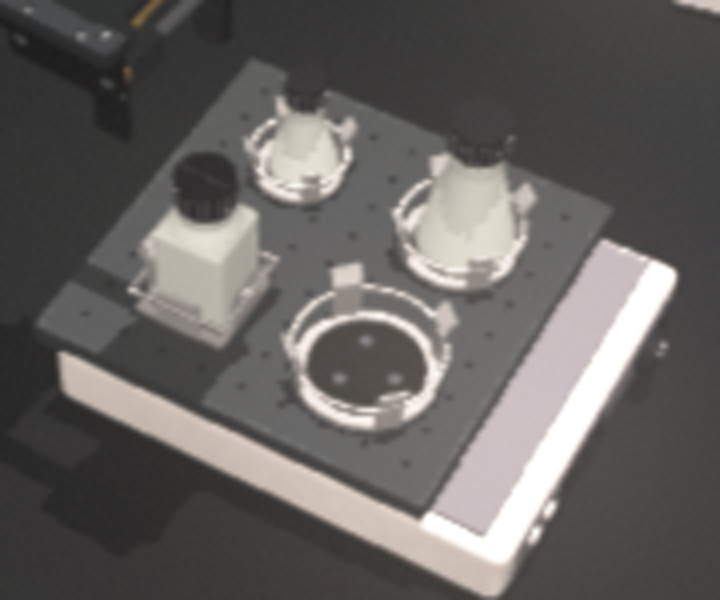

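View pics/wrist26.png

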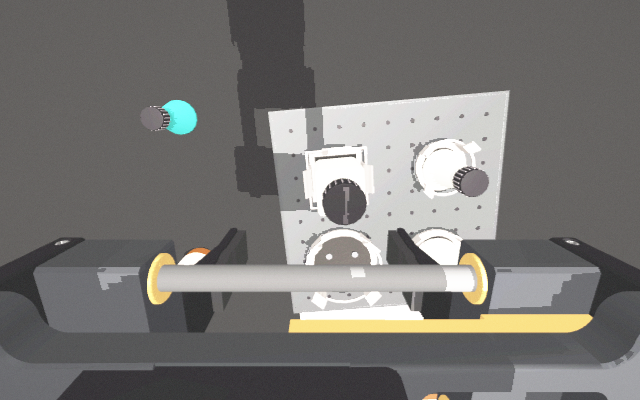

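Emit:
send_rows(commands=[-0.05,0,0,0,-0.02,0.012,-1,0,0,0,0,-0.033,0.018,-1,0,0,0,0,-0.033,0.018,-1,0,0,0,0,-0.033,0.018,-1,0,0,0,0,-0.033,0.018,-1,0,0,0,0,-0.033,0.018,-1,0,0,0,0,-0.033,0.018,-1,0,0,0,0,-0.033,0.018,-1,0,0,0,0,-0.033,0.018,-1,0,0,0,0,-0.025,0.014,-1,0,0,0,0,-0.015,0.008,-1,0,0,0,0,-0.005,0,-1])

```text
time_s: 37.23
position: [622.0, -243.1, 299.6]
tcp_rot: [2.038, 1.554, 2.012]
contact_force: [-0.2, 0.1, 0.5]
grip_width: 0.996
```

Emit:
send_rows(commands=[0,0,0,0,0,0,-1,0,0,0,0,0,0,-1])

```text
time_s: 37.4
position: [621.7, -242.8, 297.6]
tcp_rot: [2.109, 1.55, 2.079]
contact_force: [-0.7, -0.1, -0.6]
grip_width: 0.996
```

```bash
python3 look.py 27 606 -261 200 1.57
```

```text
t 37.4 p [ 621.7 -242.8  297.6] jaw 1.541 q [-0.54  0.53  1.21  0.01  1.42 -2.09] F [-0.7 -0.1 -0.6] w 0.996
turn tool [-0.0288 -0.0102 -0.0177] shift tool m [ 0.0974 -0.0204 -0.0142] with final axes [ 0.0976 -0.0182 -0.0157]
tool z in world [ 1.    -0.029 -0.01 ]
```

View pics/wrist27.png

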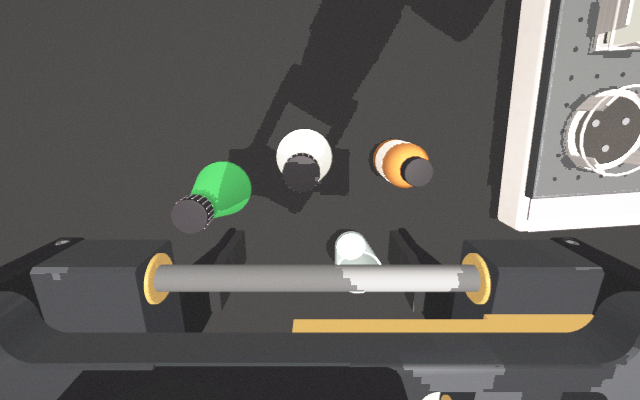

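```bash
python3 - <<'E'
from h import *
import pickle
W=pickle.load(open("27.pkl","rb"))["wrist"]
cv2.imwrite("pics/w27c.png",crop(cv2.imread("pics/wrist27.png"),260,115,450,215,4))
E
```

```text
(no output)
```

View pics/w27c.png

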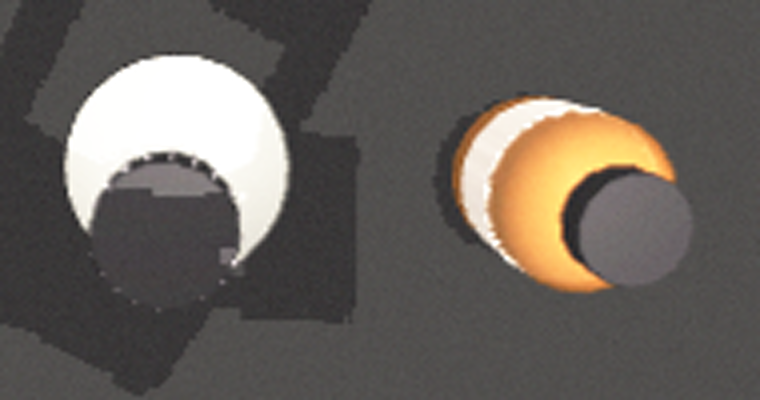

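```bash
python3 - <<'E'
from h import *
import pickle
W=pickle.load(open("27.pkl","rb"))["wrist"]
w=lambda p:(260+p[0]/4,115+p[1]/4)
print(unproj(W,w((165,236)),145),unproj(W,w((177,167)),0),unproj(W,w((634,228)),124))
E
```

```text
[ 606.81436463 -255.7578316   145.        ] [ 607.86643969 -255.78689546    0.        ] [ 613.12925345 -118.5661501   124.        ]
```

Emit:
send_rows(commands=[-0.029,-0.01,-0.018,0,-0.012,-0.014,-1,0,0,0,0,0,0,-1,0,0,0,0,0,0,-1,0,0,0,0.01,0,0,-1,0,0,0,0.025,0,0,-1,0,0,0,0.03,0,0,-1,0,0,0,0.025,0,0,-1,0,0,0,0.012,0,0,-1,0,0,0,0,0,0,-1,0,0,0,0,0,0,-1])

```text
time_s: 38.38
position: [610.4, -243.8, 195.2]
tcp_rot: [-0.126, 1.562, -0.117]
contact_force: [-0.0, 0.6, 0.4]
grip_width: 0.994
```

```bash
python3 look.py 28 607 -255.8 114 1.57
```

```text
t 38.38 p [ 610.4 -243.8  195.2] jaw 1.579 q [-0.55  0.6   1.38  0.    1.16 -2.13] F [-0.   0.6  0.4] w 0.994
turn tool [0.0091 0.009  0.0011] shift tool m [ 0.0812 -0.0119 -0.0042] with final axes [ 0.0812 -0.012  -0.0033]
tool z in world [1.    0.008 0.009]
```

View pics/wrist28.png

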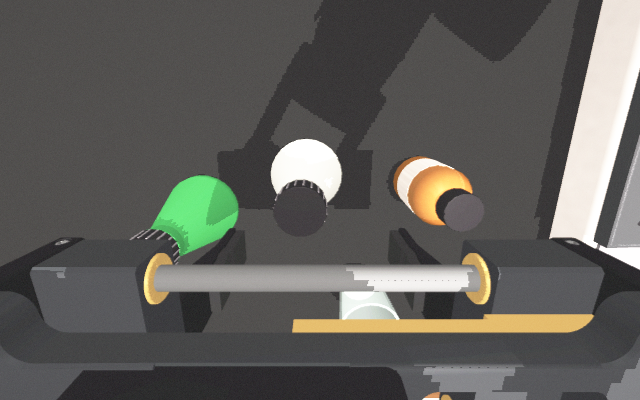

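Emit:
send_rows(commands=[0.009,0.009,0.001,0,-0.012,-0.0035,-1,0,0,0,0,0,0,-1,0,0,0,0,0,0,-1,0,0,0,0.008,0,0,-1,0,0,0,0.015,0,0,-1,0,0,0,0.015,0,0,-1,0,0,0,0.008,0,0,-1,0,0,0,0,0,0,-1,0,0,0,0,0,0,-1])

```text
time_s: 39.28
position: [611.4, -261.9, 155.3]
tcp_rot: [-0.604, 1.553, -0.608]
contact_force: [0.8, 0.9, -0.3]
grip_width: 0.999
```

```bash
python3 look.py 29 607 -255.8 114 1.57; python3 - <<'E'
from h import *
import pickle
W=pickle.load(open("28.pkl","rb"))["wrist"]
print(unproj(W,(300.5,210),145))
E
```

```text
t 39.28 p [ 611.4 -261.9  155.3] jaw 1.567 q [-0.57  0.65  1.4  -0.    1.07 -2.14] F [ 0.8  0.9 -0.3] w 0.999
turn tool [-0.0029  0.0144  0.01  ] shift tool m [ 0.0412  0.0065 -0.0051] with final axes [ 0.0413  0.0061 -0.0044]
tool z in world [ 1.    -0.004  0.014]
[ 604.81268043 -255.62010794  145.        ]
```

View pics/wrist29.png

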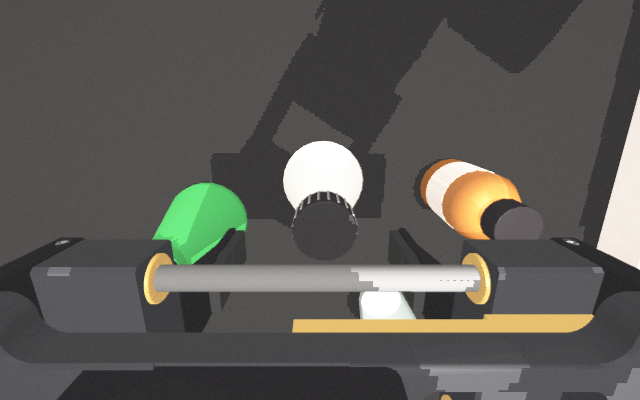

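Emit:
send_rows(commands=[-0.003,0.0144,0.01,0,0.006,-0.0045,-1,0,0,0,0,0,0,-1,0,0,0,0,0,0,-1,0,0.001,0.001,0.006,0,-0.001,-1,0,0.001,0.001,0.01,0,0,-1,0,0.001,0.001,0.01,0,-0.001,-1,0,0.001,0,0.006,0,0,-1,0,0,0,0,0,0,-1,0,0,0,0,0,0,-1])

```text
time_s: 40.18
position: [605.8, -255.8, 122.7]
tcp_rot: [2.318, 1.569, 2.318]
contact_force: [0.3, 0.6, 0.0]
grip_width: 1.0
```

```bash
python3 look.py 30 606.5 -255.8 114 1.57
```

```text
t 40.18 p [ 605.8 -255.8  122.7] jaw 1.571 q [-0.57  0.69  1.43  0.    1.03 -2.14] F [0.3 0.6 0. ] w 1.0
turn tool [ 0.0009 -0.0014 -0.0015] shift tool m [ 0.0087 -0.0001  0.0007] with final axes [ 0.0087 -0.      0.0007]
tool z in world [ 1.     0.    -0.001]
```

Emit:
send_rows(commands=[0,-0.001,-0.001,0.005,0,0.001,-1,0,0,0,0.003,0,0,-1,0,0,0,0,0,0,0,0,0,0,0,0,0,0.5,0,0,0,0,0,0,1,0,0,0,0,0,0,1,0,0,0,0,0,0,1,0,0,0,0,0,0,1,0,0,0,0,0,0,1,0,0,0,0,0,0,1,0,0,0,0,0,0,1,0,0,0,0,0,0,1], newtons=20)

```text
time_s: 41.33
position: [608.6, -256.8, 116.7]
tcp_rot: [-0.536, 1.566, -0.536]
contact_force: [0.3, 0.3, -0.7]
grip_width: 0.476
```

```bash
python3 -c "
from h import *
go([606.5,-255.8,280],1.57)"
```

```text
t 41.33 p [ 608.6 -256.8  116.7] jaw 1.571 q [-0.57  0.7   1.43  0.    1.01 -2.14] F [ 0.3  0.3 -0.7] w 0.476
turn tool [0.0011 0.0045 0.0026] shift tool m [-0.1633  0.0006 -0.0013] with final axes [-0.1633  0.001  -0.0021]
tool z in world [1.    0.    0.004]
```

Emit:
send_rows(commands=[0,0.004,0.002,-0.006,0,0,1,0,0,0,-0.012,0,0,1,0,0,0,-0.02,0,0,1,0,0,0,-0.025,0,0,1,0,0,0,-0.025,0,0,1,0,0,0,-0.025,0,0,1,0,0,0,-0.025,0,0,1,0,0,0,-0.02,0,0,1,0,0,0,-0.01,0,0,1,0,0,0,0,0,0,1])

```text
time_s: 42.17
position: [606.5, -255.2, 296.5]
tcp_rot: [2.617, 1.564, 2.617]
contact_force: [0.8, 0.1, -1.7]
grip_width: 0.479
```

```bash
python3 look.py 31 576 126 280 1.57
```

```text
t 42.17 p [ 606.5 -255.2  296.5] jaw 1.571 q [-0.57  0.51  1.25 -0.    1.39 -2.14] F [ 0.8  0.1 -1.7] w 0.479
turn tool [ 0.0013 -0.0056 -0.0033] shift tool m [ 0.0179  0.3811 -0.0302] with final axes [ 0.0165  0.3811 -0.0308]
tool z in world [ 1.     0.    -0.006]
```

View pics/wrist31.png

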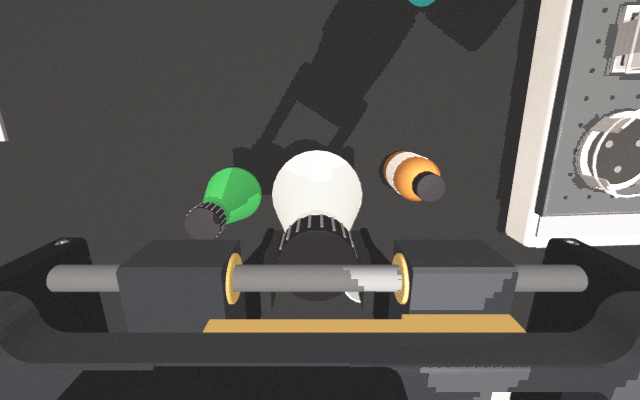

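Emit:
send_rows(commands=[0,-0.005,-0.003,0,0.01,0,1,0,0,0,0,0.02,-0.001,1,0,0,0,0,0.03,-0.002,1,0,0,0,0,0.036,-0.002,1,0,0,0,0,0.036,-0.002,1,0,0,0,0,0.036,-0.002,1,0,0,0,0,0.036,-0.002,1,0,0,0,0,0.036,-0.002,1,0,0,0,0,0.036,-0.002,1,0,0,0,0,0.03,-0.002,1,0,0,0,0,0.02,0,1,0,0,0,0,0.01,0,1])

```text
time_s: 43.32
position: [573.4, 102.4, 274.6]
tcp_rot: [2.774, 1.523, 2.766]
contact_force: [-0.1, -0.2, -1.1]
grip_width: 0.479
```

```bash
python3 -c "
from h import *
go([576,126,275],1.57)"
```

```text
t 43.32 p [573.4 102.4 274.6] jaw 1.563 q [-0.02  0.43  1.45  0.02  1.31 -1.59] F [-0.1 -0.2 -1.1] w 0.479
turn tool [-0.0069 -0.045  -0.0175] shift tool m [-0.0001  0.0236  0.0024] with final axes [-0.0004  0.0236  0.0026]
tool z in world [ 0.999 -0.007 -0.045]
```

Emit:
send_rows(commands=[-0.005,-0.03,-0.012,0,0.01,0.002,1,0,-0.012,-0.005,0,0.01,0.001,1,0,0,0,0,0.002,0,1,0,0,0,0,0,0,1,0,0,0,0,0,0,1])

```text
time_s: 43.73
position: [572.4, 128.3, 270.0]
tcp_rot: [-3.079, 1.558, -3.077]
contact_force: [-0.2, -0.3, -1.8]
grip_width: 0.474
```

```bash
python3 look.py 32 576 126 260 1.57
```

```text
t 43.73 p [572.4 128.3 270. ] jaw 1.573 q [ 0.03  0.43  1.47 -0.    1.26 -1.54] F [-0.2 -0.3 -1.8] w 0.474
turn tool [ 0.0027 -0.0125  0.0008] shift tool m [ 0.01   -0.0023  0.0038] with final axes [ 0.01   -0.0023  0.0037]
tool z in world [ 1.     0.002 -0.013]
```

View pics/cw32.png

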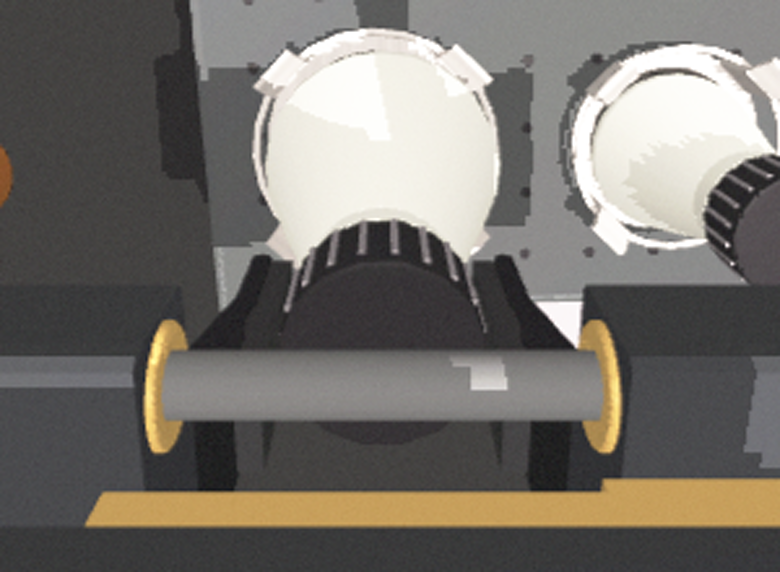

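View pics/cs32.png

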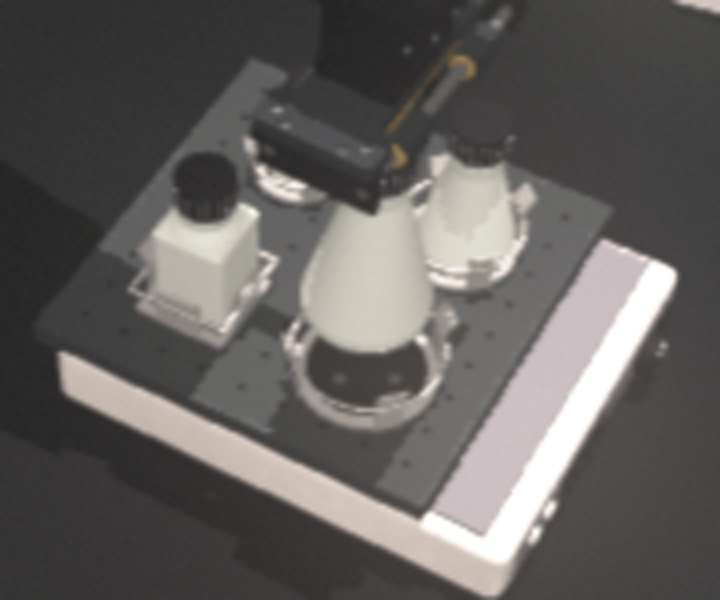

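Emit:
send_rows(commands=[0.0027,-0.0125,0,0,-0.0023,0.0037,1,0,0,0,0,0,0,1,0,0,0,0,0,0,1,0,0,0,0.006,0,0,1,0,0,0,0.006,0,0,1,0,0,0,0.003,0,0,1,0,0,0,0,0,0,1])

```text
time_s: 44.47
position: [578.2, 121.9, 254.2]
tcp_rot: [-0.361, 1.567, -0.369]
contact_force: [0.5, -0.0, -1.6]
grip_width: 0.48
```

```bash
python3 look.py 33 576 126 225 1.57
```

```text
t 44.47 p [578.2 121.9 254.2] jaw 1.564 q [ 0.02  0.45  1.49 -0.    1.21 -1.54] F [ 0.5 -0.  -1.6] w 0.48
turn tool [-0.0064  0.0034  0.0013] shift tool m [ 0.0291  0.0042 -0.0023] with final axes [ 0.0292  0.0041 -0.0022]
tool z in world [ 1.    -0.007  0.003]
```

View pics/cw33.png

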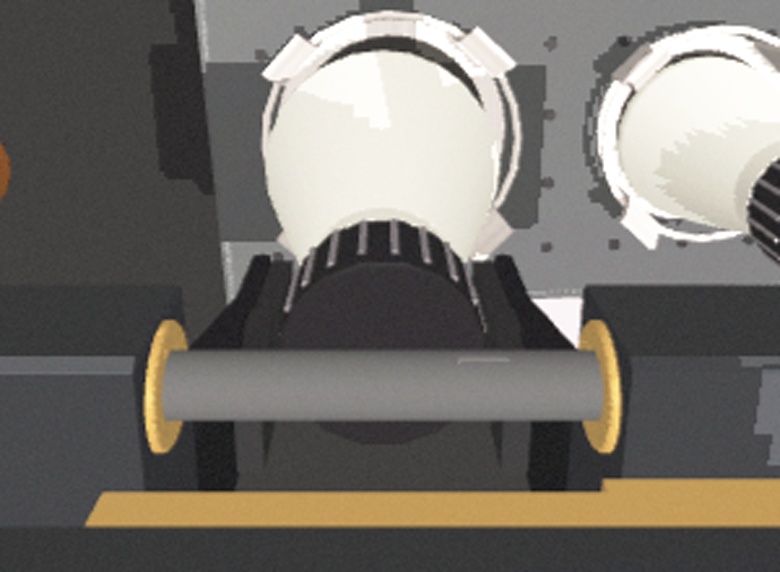

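View pics/cs33.png

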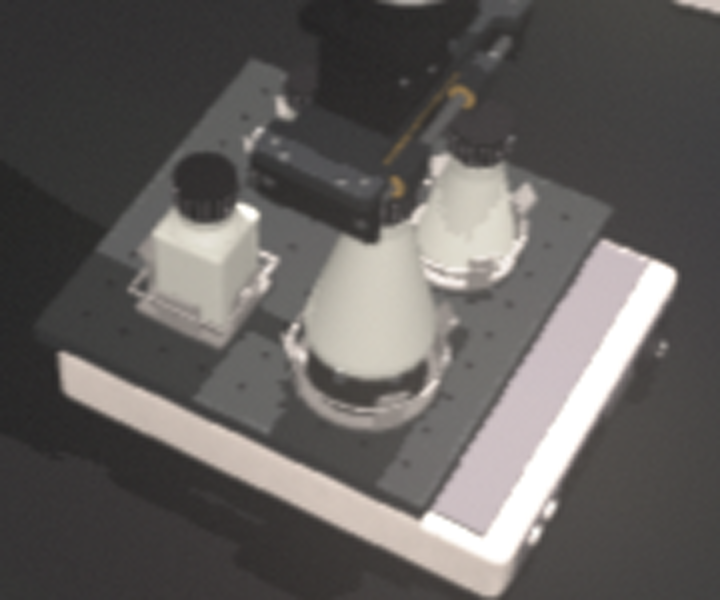

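Emit:
send_rows(commands=[-0.006,0.003,0.001,0,0.0042,-0.002,1,0,0,0,0,0,0,1,0,0,0,0,0,0,1,0,0,0,0.006,0,0,1,0,0,0,0.006,0,0,1,0,0,0,0.003,0,0,1,0,0,0,0,0,0,1])

```text
time_s: 45.2
position: [577.1, 127.4, 239.6]
tcp_rot: [0.01, 1.567, 0.011]
contact_force: [-0.4, 0.7, -2.4]
grip_width: 0.476
```

```bash
python3 look.py 34 576 126.2 225 1.57
```

```text
t 45.2 p [577.1 127.4 239.6] jaw 1.572 q [ 0.03  0.46  1.5  -0.    1.17 -1.54] F [-0.4  0.7 -2.4] w 0.476
turn tool [ 0.0016  0.0041 -0.    ] shift tool m [ 0.0146 -0.0012 -0.0011] with final axes [ 0.0146 -0.0012 -0.0011]
tool z in world [1.    0.001 0.004]
```

View pics/cw34.png

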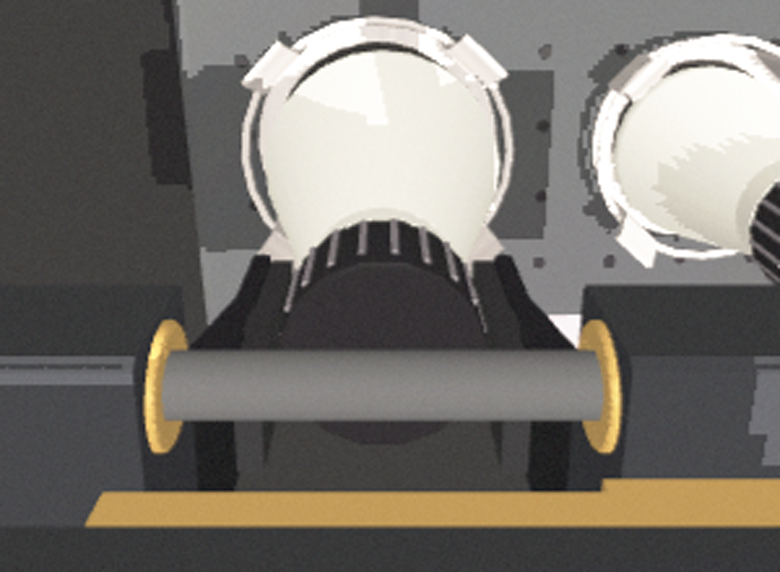

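View pics/cs34.png

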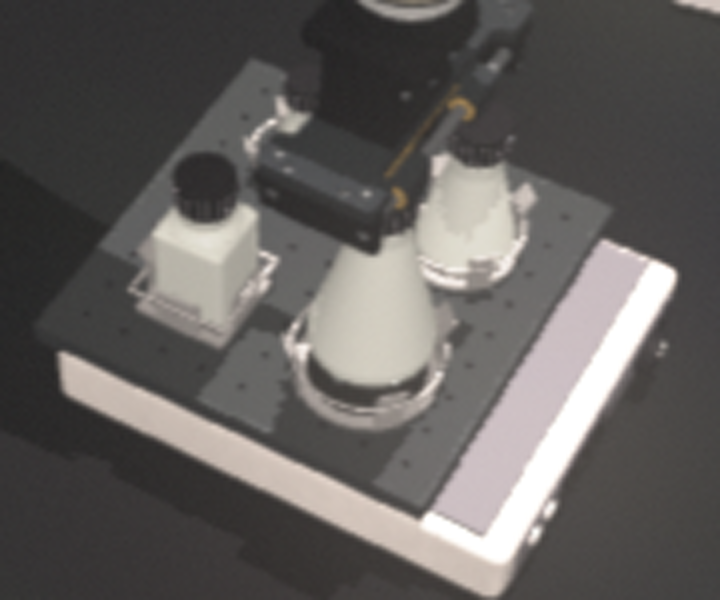

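Emit:
send_rows(commands=[0.001,0.004,0,0.003,-0.0012,-0.0015,1,0,0,0,0.005,0,0,1,0,0,0,0.006,0,0,1,0,0,0,0.004,0,0,1,0,0,0,0.001,0,0,1,0,0,0,0,0,0,1])

```text
time_s: 45.85
position: [576.4, 125.8, 219.8]
tcp_rot: [0.031, 1.569, 0.03]
contact_force: [0.2, -0.3, -1.5]
grip_width: 0.478
```

```bash
python3 look.py 35 576 126.2 211 1.57
```

```text
t 45.85 p [576.4 125.8 219.8] jaw 1.57 q [ 0.03  0.48  1.53  0.    1.13 -1.54] F [ 0.2 -0.3 -1.5] w 0.478
turn tool [ 0.      0.0021 -0.0001] shift tool m [ 0.0088  0.0004 -0.0005] with final axes [ 0.0088  0.0004 -0.0004]
tool z in world [ 1.    -0.001  0.002]
```

View pics/cw35.png

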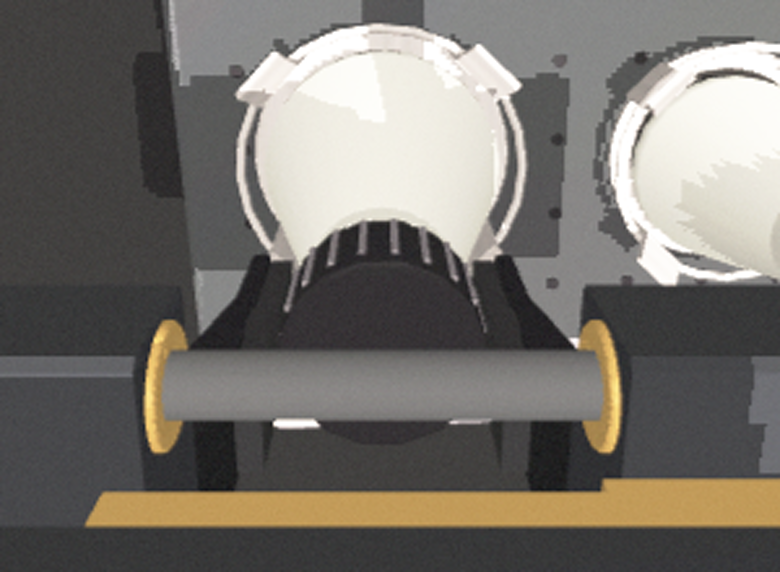

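View pics/cs35.png

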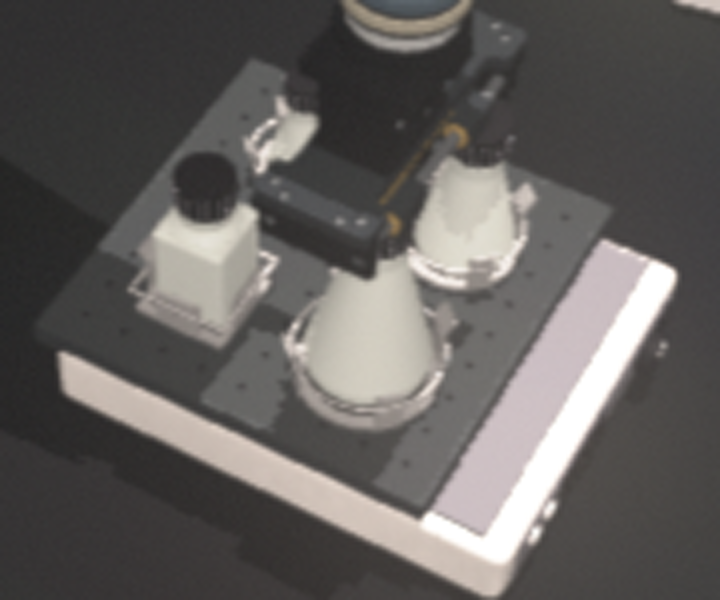

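Emit:
send_rows(commands=[0,0.002,0,0.003,0,0.001,1,0,0,0,0.002,0,0,1,0,0,0,0,0,0,1,0,0,0,0,0,0,1])

```text
time_s: 46.33
position: [578.6, 125.9, 215.7]
tcp_rot: [0.064, 1.568, 0.063]
contact_force: [0.2, 1.1, -1.5]
grip_width: 0.474
```

Emit:
send_rows(commands=[0,0,0,0.002,0,0,1,0,0,0,0,0,0,1])

```text
time_s: 46.5
position: [578.7, 125.9, 213.7]
tcp_rot: [0.061, 1.567, 0.06]
contact_force: [-0.8, -0.1, -3.0]
grip_width: 0.479
```

Emit:
send_rows(commands=[0,0,0,0.002,0,0,1,0,0,0,0,0,0,1])

```text
time_s: 46.67
position: [578.7, 125.9, 211.5]
tcp_rot: [0.054, 1.567, 0.054]
contact_force: [0.4, -1.0, -2.0]
grip_width: 0.472
```

Emit:
send_rows(commands=[0,0,0,0.0015,0,0,1,0,0,0,0,0,0,1])

```text
time_s: 46.83
position: [579.5, 125.9, 210.7]
tcp_rot: [0.02, 1.565, 0.019]
contact_force: [0.1, 0.8, -1.5]
grip_width: 0.472
```

Emit:
send_rows(commands=[0,0,0,0.0015,0,0,1,0,0,0,0,0,0,1])

```text
time_s: 47.0
position: [580.2, 125.9, 210.9]
tcp_rot: [0.002, 1.563, 0.002]
contact_force: [0.5, 1.0, -1.6]
grip_width: 0.477
```

Emit:
send_rows(commands=[0,0.007,0,-0.001,0,-0.004,1,0,0,0,0,0,0,1])

```text
time_s: 47.17
position: [575.7, 125.9, 211.8]
tcp_rot: [2.019, 1.571, 2.018]
contact_force: [0.6, -0.3, -2.3]
grip_width: 0.474
```

```bash
python3 look.py 36 576 126.2 211 1.57
```

```text
t 47.17 p [575.7 125.9 211.8] jaw 1.57 q [ 0.03  0.49  1.54  0.    1.11 -1.54] F [ 0.6 -0.3 -2.3] w 0.474
turn tool [ 0.0003 -0.0001 -0.0001] shift tool m [0.0008 0.0003 0.0003] with final axes [0.0008 0.0003 0.0003]
tool z in world [ 1.    -0.001 -0.   ]
```

View pics/cs36.png

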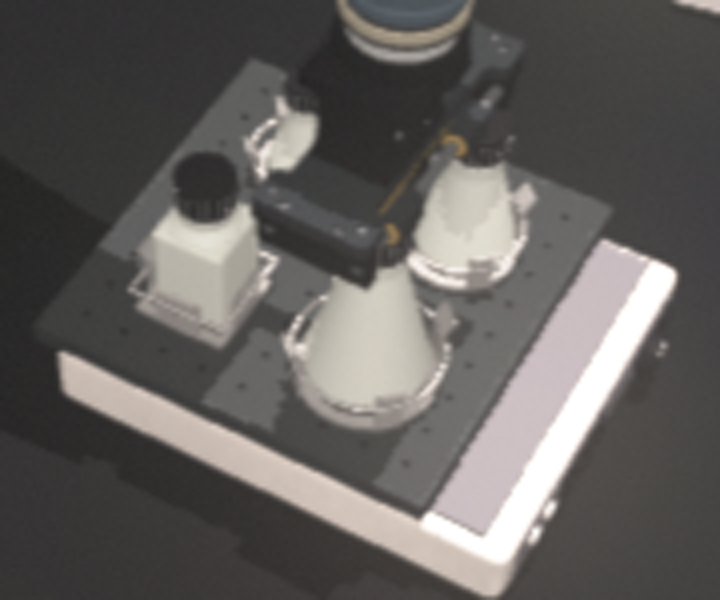

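Level and centred, 1 mm above the plate. Down 1 mm and release.

Emit:
send_rows(commands=[0,0,0,0.001,0,0,1,0,0,0,0,0,0,0.2,0,0,0,0,0,0,0,0,0,0,0,0,0,-0.2,0,0,0,0,0,0,-0.4,0,0,0,0,0,0,-0.5,0,0,0,0,0,0,-0.5,0,0,0,0,0,0,-0.5])

```text
time_s: 47.98
position: [577.6, 125.9, 211.3]
tcp_rot: [0.048, 1.567, 0.047]
contact_force: [-0.4, 0.0, 0.0]
grip_width: 0.733
```

Emit:
send_rows(commands=[0,0,0,-0.004,0,0,-0.5,0,0,0,-0.012,0,0,-0.5,0,0,0,-0.025,0,0,-0.5,0,0,0,-0.03,0,0,-0.5,0,0,0,-0.025,0,0,-0.5,0,0,0,-0.02,0,0,-0.5,0,0,0,0,-0.03,0,-0.5,0,0,0,0,-0.036,0,-0.5,0,0,0,0,-0.036,0,-0.5,0,0,0,0,-0.03,0,-0.5,0,0,0,0,-0.02,0,-0.5,0,0,0,0,0,0,-0.5])

```text
time_s: 48.98
position: [578.0, -29.9, 337.3]
tcp_rot: [-0.192, 1.562, -0.186]
contact_force: [0.0, 1.0, -0.4]
grip_width: 0.751
```

```bash
python3 look.py 37 576 126.2 300 1.57; python3 -c "
from h import *
a=cv2.imread('pics/top37.png');cv2.imwrite('pics/ct37.png',crop(a,150,125,420,300,2.9))"
```

```text
t 48.98 p [578.  -29.9 337.3] jaw 1.577 q [-0.25  0.35  1.41  0.    1.38 -1.82] F [ 0.   1.  -0.4] w 0.751
turn tool [0.0072 0.0091 0.0017] shift tool m [ 0.037   0.1562 -0.0014] with final axes [ 0.0373  0.1561 -0.0022]
tool z in world [1.    0.006 0.009]
```

View pics/cs37.png

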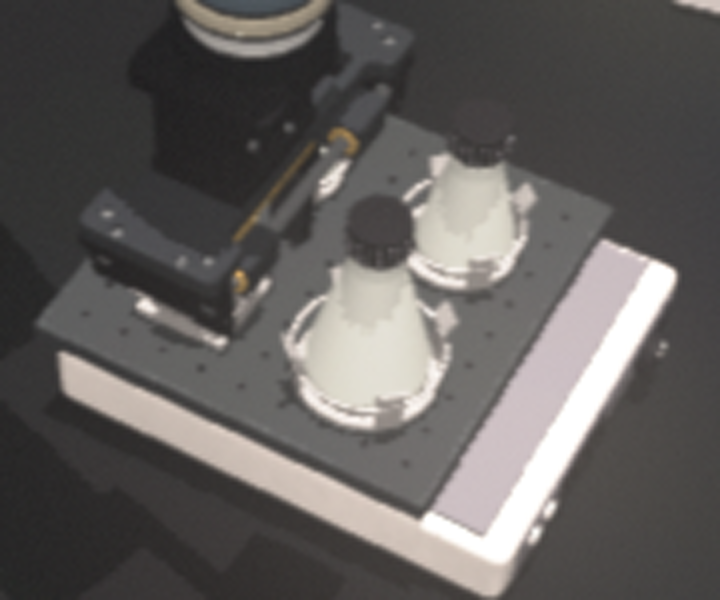

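View pics/wrist37.png

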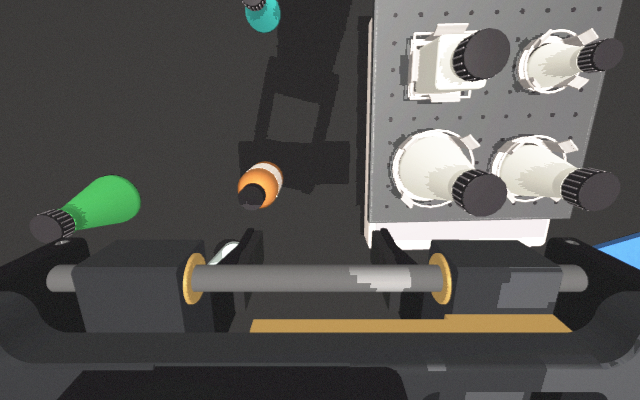

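View pics/ct37.png

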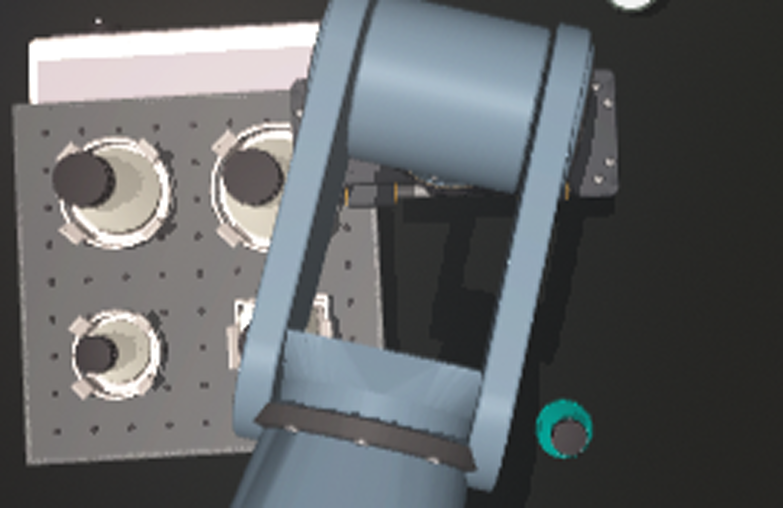

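Emit:
send_rows(commands=[0,0,0,0,-0.02,0,-0.5,0,0,0,0,-0.036,0,-0.5,0,0,0,0,-0.036,0,-0.5,0,0,0,0,-0.036,0,-0.5,0,0,0,0,-0.036,0,-0.5,0,0,0,0,-0.036,0,-0.5,0,0,0,0,-0.036,0,-0.5,0,0,0,0,-0.02,0,-0.5,0,0,0,0,0,0,-0.5,0,0,0,0,0,0,-0.5])

```text
time_s: 49.97
position: [586.4, -271.8, 334.3]
tcp_rot: [0.932, 1.557, 0.969]
contact_force: [-0.2, -0.5, 0.2]
grip_width: 0.753
```

```bash
python3 look.py 38 576 126.2 300 1.57; python3 -c "
from h import *
a=cv2.imread('pics/top38.png');cv2.imwrite('pics/ct38.png',crop(a,150,90,400,300,2.8))"
```

```text
t 49.97 p [ 586.4 -271.8  334.3] jaw 1.608 q [-0.61  0.46  1.23  0.01  1.45 -2.22] F [-0.2 -0.5  0.2] w 0.753
turn tool [ 0.0375  0.0079 -0.0111] shift tool m [0.0387 0.3977 0.0039] with final axes [ 0.0343  0.398  -0.0108]
tool z in world [0.999 0.037 0.008]
```

View pics/cs38.png

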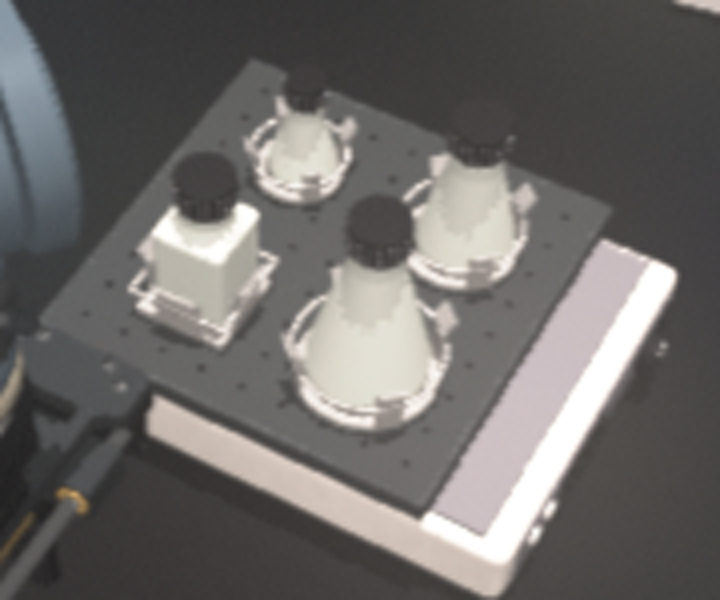

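View pics/ct38.png

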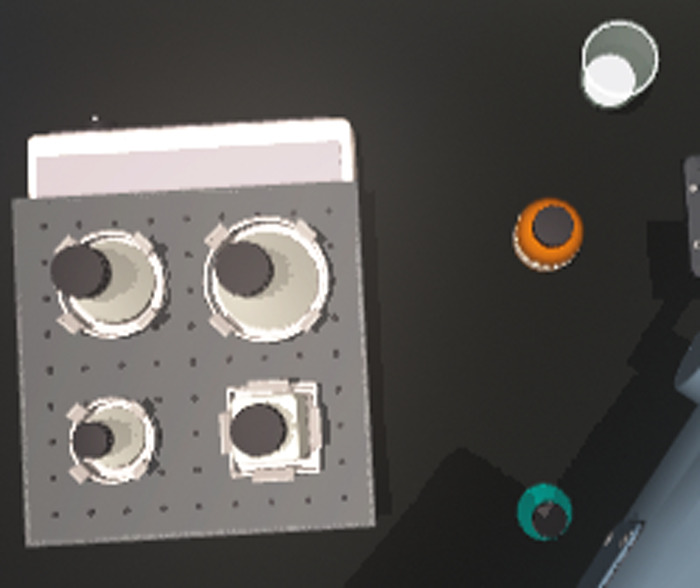

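View pics/scene38.png

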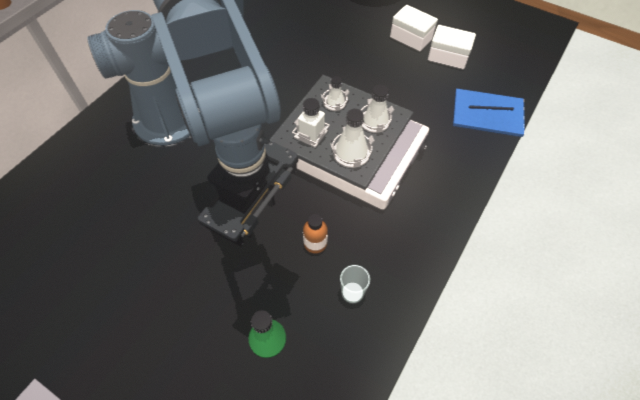

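All four are seated upright and centred, the bystanders have not moved, and the arm is clear.

```bash
python3 -c "
from cell import arm
print(arm.sign_off())"
```

```text
the job is handed in; nothing more can be done
None
```

I put all three flasks and the square bottle in their matching clamps, let go of everything, and handed the job in at about 50 s of the 128 s allowed. The hand-in reports no verdict, so I can't say how it was scored.

- **Order and handling:** I gripped each piece by its cap and placed small flask, medium flask, square bottle, then large flask. The square bottle was turned about 14° to line up with its clamp.
- **Seating:** I lowered each piece in small steps until it stopped moving down. The stopping height matched the 4 mm base plate to within about 0.3 mm, going by the height at which I gripped it. The wrist force was too noisy (about ±1 N) to confirm contact.
- **Last checks:** The final top and scene images show all four upright and inside their clamps, and the arm well clear. The amber bottle, the beaker and both look-alikes look unmoved by eye.
- **Disagreement:** The three cameras differed from each other by about 4–9 mm, more than the stated 2 mm calibration. I relied on the wrist camera and checked each fit against its clamp in the images before lowering.
- **Correction:** The large flask crept about 4 mm off centre as it touched down. I raised it 1 mm and moved it back before releasing.

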